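# Steady the rocking exhibit rack and hang a carrier on its mark

### The arm

A 7-joint arm with a two-finger parallel gripper is mounted at the origin on the work surface. World frame = base frame: x ahead of the robot, y to its left, z up, the work surface at z = 0. Lengths are in m, angles in rad, forces in N, time in s.
With the tool pointing down it reaches from about 0.4 to 0.85 m from the base axis. Payload 10.4 kg.
Tool frame: the origin (TCP) lies on the mounting face of the last link; the fingertips stand r.tips_ahead ahead of it and the grasp point (between the pads) lies 164 mm ahead of it (r.tips_ahead is the distance from the TCP to the fingertips, in m); z points along the fingers, y is the line along which they close (so a half turn about z gives the same grasp; the last joint's range is limited). The gripper opens to 87 mm and grips with 3 to 60 N. Pads are 19 mm wide; open, the fingers measure 117 mm over their backs; the gripper's body (75 mm by 190 mm) begins 51 mm behind the grasp point.
Start: joints at [-1.228, 0.332, -0.065, 1.46, 0.022, 1.35, -0.088], TCP at [0.224, 0.584, 0.405] pointing down, gripper open.
Joint ranges: [-2.6, 2.6], [-0.5, 2.12], [-1.47, 1.34], [0.16, 2.42], [-1.27, 4.41], [0.06, 2.06], [-2.6, 2.6]. Speed limits (rad/s): [2.22, 2.22, 2.79, 2.79, 3.14, 3.14, 3.14].

### API

Orientations are given as a unit quaternion [x, y, z, w].
In Python, from bench import telemetry, imaging, job, r gives the robot as it stands.
- The arm moves only by the tool move_arm, never from a script. Its argument "steps" is a list of rows, each an object of numbers: "dx", "dy", "dz": the shift along the tool's x, y, z in cm; "spin": the turn about the tool's z in rad. In form: [{"dx": .., "dy": .., "dz": .., "spin": ..}, ...]. A call has 1 to 12 rows; each row shifts and turns the commanded pose from where the row before left it, along the tool's axes as they then stand; what a row does not reach is not made up. A row lasts 1/10 s, in which the tool goes at most 50 mm and 8.59 degrees, less where a joint would pass 70% of its speed; a pose out of reach is approached as far as the arm can. A call with a gripper value outside its range is refused whole. "claw" is the finger opening in cm, from 0 to 8.7, set as the call begins (left out, the last holds). The fingers move at their own pace and stop on an object; "squeeze" is the grip in N (left out, the last holds). Time passes only in rows, so rows that do not move let the fingers close. It gives the time, the measured TCP pose, the force, the opening and the grip force at its end, in the units of the state.
- telemetry.read_state(): the state, without advancing time (a new reading comes with each control period).
- imaging.camera(name): name is "scene" or "top" or "wrist"; returns a dict with "img" (400x640x3 uint8, red, green, blue), "camera_matrix" (3x3 intrinsics, pixels), "R" (3x3) and "t" (3): a world point X has camera coordinates R X + t. Camera axes: x right, y down, z forward; pixel columns grow to the right and rows downward; lengths in m; the calibration is good to about 2 mm. A picture is of the moment at which its call begins. There is no depth.
- job.close_job(): hands the job in; it is judged then, once.
The state is a dict: "time": time; "joint_positions": joint angles; "joint_vel": joint speeds; "joint_torque": joint torques, N m; "ee_pos": TCP position; "eef_rot": TCP orientation; "ft_force": force on the tool from outside, world axes, zero at the start; "torque": the same for the moment, N m; "width": finger opening in m; "grip_force": force on a finger pad.
Only numpy, scipy, OpenCV 4.12 (cv2) and the standard library are available. Lean on these libraries where they do the work, as an engineer would, in place of code of your own. Each camera call takes 0.05 s, during which the arm holds its last target. There are 200 camera calls.

### The job

The exhibit rack rocks on the bench because its one screw foot, the front left one with the black knob, is too short: turn the knob until the rack stands firm, with weight on all four feet, and let go of it. Then take the carrier with the larger board from the small stand, hook it over the rack's rail well clear of the two black rings, slide it along the rail until its hook is between the rings, and leave it hanging there. Do not shove the rack about or upset the other things.

Things in the scene. Friction and masses are not known exactly. Their poses are not given: they have to be found in the camera images.
- rack: exhibit rack, loose, 3.4 kg: grey base plate 260 x 380 mm (x, y), top 32 mm above the bench, four feet at x +-100, y +-160 mm, ballast bar on the back edge (top 58 mm), two 16 mm posts at x +50, y +-170 mm, 219 mm high, rail between them. Origin on the bench under the plate's middle; x away from the robot, y left, z up. It stands on the three fixed feet; 7 N on the front left corner rocks it
- knob_grip (a point): centre of the screw foot's knob, on its axis: a black fluted upright cylinder, 40 mm diameter, 28 mm high (14 mm above and below this point), white line on top, at rack x -100, y +160 mm, underside 14 to 18 mm above the plate (a 29 mm wide, 7 mm high brass bush below). Knob, spindle and foot are one piece and screw down 4 mm per clockwise turn (seen from above) with under 0.2 N m; it stays as left
- knob (a joint): rotation of knob and screw foot, rad, growing clockwise seen from above, 0.637 mm down per rad. At 6.28 its pad is level with the other three pads and all four share the weight; the rubber gives a little, so all four bear from about 5.2 to 7.6. Below that it hangs in the air, above it the front right foot lifts off. Starts between 0 and 2.2; range -1 to 10
- screw_foot: rubber pad of the screw foot, 30 mm diameter, 10 mm high; origin at the centre of its underside (on the knob's axis)
- foot_front_right: rubber foot of the rack, 30 mm diameter, that stands on the bench, fixed (it cannot be adjusted): front right (rack x = -100, y = -160 mm). Origin at the centre of its underside
- foot_back_left: rubber foot of the rack, 30 mm diameter, that stands on the bench, fixed (it cannot be adjusted): back left (rack x = +100, y = +160 mm). Origin at the centre of its underside
- foot_back_right: rubber foot of the rack, 30 mm diameter, that stands on the bench, fixed (it cannot be adjusted): back right (rack x = +100, y = -160 mm). Origin at the centre of its underside
- rail_mid (a point): middle of the rack's rail, on its axis: a round steel bar of 12 mm diameter along the rack's y, 205 mm above the bench, open for 316 mm between two post heads. Axes as the rack's
- mark (a point): point on the rail's axis midway between the two black rings (each 3 mm wide, flush with the bar, 44 mm apart inside); the place along the rail differs, up to 85 mm to either side of the middle; the rings do not move. Axes as the rack's: y runs along the rail
- stand: small fixed stand on the right: base 110 x 200 x 12 mm, a 16 mm post in the middle and on it, 175 mm above the bench, a round bar of 12 mm diameter, 220 mm long, along its y. The two carriers hang on the bar, about 60 mm either side of the post (either may be on the left). Origin on the bench under the post; x away from the robot
- carrier_large: carrier to hang, about 0.12 kg: grey hook (inverted U) 26 mm wide in y, white board 70 x 95 mm with a black print below. Origin in the hook on the axis of its bar; y along the bar, x away from the robot. Hook walls at x +-9 to +-14 mm (pinch their outside from above), bridge top +14, back lip (+x) down to -14, board's lower edge -139 mm. To unhook lift 25 mm or more, draw to -x; to hook, reverse
- carrier_small: the other carrier, which stays on the stand: the same hook, but a board only 46 x 55 mm with a paper card on it. Origin and axes as for the large one
- jar_a: powder jar with white lid, 58 mm diameter, 78 mm high, on the bench beyond the stand; origin under its base
- jar_b: powder jar with white lid, 58 mm diameter, 78 mm high, right of the rack, the farther one; origin under its base
- jar_c: smaller powder jar, 52 mm diameter, 66 mm high, right of the rack; origin under its base
- ink_pad: black ink pad case 68 x 95 x 21 mm, on the bench near the rack's front left corner; origin under its centre
- tape_roll: roll of tape lying flat, 90 mm outside, 24 mm high, on the right beyond the stand; origin under its centre
- magnifier: hand magnifier lying on the bench, lens 84 mm, handle 110 mm along its +x; origin under the lens
- cast_a: white plaster cast of a shoe sole, 250 x 104 x 35 mm, left of the rack; origin under its middle
Mind the look-alikes: they are no part of the job. Leave any purple look-alike of the carrier_small alone.

How it is judged:
On the way, in this order (a step that is already met when the one before it is completed fails the run):
1. the rack stands firm: all four feet bear on the bench with the robot off the rack (contact force between each of screw_foot, foot_front_right, foot_back_left, foot_back_right and anything else above 0.7 N and contact force between each of the fingers, the arm and rack below 0.2 N), for 0.3 s.
2. the larger carrier is hooked over the rail, more than 35 mm from the point between the rings (x of carrier_large in the frame of mark between -0.008 and 0.008 m and z of carrier_large in the frame of mark between -0.004 and 0.004 m and (y of carrier_large in the frame of mark above 0.035 m or y of carrier_large in the frame of mark below -0.035 m)), for 0.1 s.
3. the carrier slides along the rail towards the rings, still hooked over it (x of carrier_large in the frame of mark between -0.008 and 0.008 m and z of carrier_large in the frame of mark between -0.004 and 0.004 m and y of carrier_large in the frame of mark between -0.028 and 0.028 m and not (y of carrier_large in the frame of mark between -0.012 and 0.012 m)), for 0.01 s.
At the end, for the whole second after the job is handed in: All four feet of the rack bear on the bench (over 0.7 N each), rack level within 0.02 rad; the larger carrier hangs still and plumb (0.12 rad) on the rack's rail, its hook's middle within 10 mm of the point between the rings (4 mm in height); the smaller carrier still hangs on the stand (contact force between each of screw_foot, foot_front_right, foot_back_left, foot_back_right and anything else above 0.7 N and x of carrier_large in the frame of mark between -0.008 and 0.008 m and z of carrier_large in the frame of mark between -0.004 and 0.004 m and y of carrier_large in the frame of mark between -0.01 and 0.01 m and angle between carrier_large's own z axis and vertical below 0.12 rad and linear speed of carrier_large below 0.03 m/s and angle between rack's own z axis and vertical below 0.02 rad and height (world z) of carrier_small above 0.165 m); the robot touches nothing.
It fails at once if the rack is shoved more than 40 mm (distance of rack from where it was at the start of the episode above 0.04 m).
It fails at once if the rack is tipped by more than 0.08 rad (angle between rack's own z axis and vertical above 0.08 rad).
It fails at once if a bystander is moved more than 30 mm (distance of any of carrier_small, jar_a, jar_b, jar_c, ink_pad, tape_roll, magnifier, cast_a from where it was at the start of the episode above 0.03 m).
It also fails if it takes over 72 s, if anything falls off the work surface, if the arm or the gripper's body presses on something with over 40 N, if the wrist force passes 120 N, or if a joint passes its speed limit or range.

## Working session

There is one attempt and no reset: what is moved stays moved. The work goes in short steps, Python scripts to look and compute and a tool call to move; the robot and the scene stay as the last step left them, time stands still between calls to the robot, and variables do not carry over. Pictures are saved under pics/ and viewed, at most 10 in all, crops included, and the job is handed in when it is done.

Besides the shell and the picture viewer there is one more tool, called after "Call:" as name([rows], argument=value, ...), one row to a line, values as JSON. move_arm: Moves the arm, as the interface text tells. Its arguments: {"type":"object","properties":{"steps":{"type":"array","items":{"type":"object","properties":{"dx":{"type":"number"},"dy":{"type":"number"},"dz":{"type":"number"},"spin":{"type":"number"}}}},"claw":{"type":"number"},"squeeze":{"type":"number"}},"required":["steps"]}

```bash
mkdir -p pics; ls; cat > h.py <<'E'
import numpy as np,cv2
from bench import telemetry, imaging, job, r
from scipy.spatial.transform import Rotation as Ro
def shot(n,f=None,crop=None,s=1):
    c=imaging.camera(n); im=c["img"][:,:,::-1]
    np.savez('cam_'+n+'.npz',K=c["camera_matrix"],R=c["R"],t=c["t"],img=im)
    if f: save(n,f,crop,s)
    return c
def save(n,f,crop=None,s=1):
    im=np.load('cam_'+n+'.npz')['img']
    if crop: x0,y0,x1,y1=crop; im=im[y0:y1,x0:x1]
    cv2.imwrite('pics/'+f,cv2.resize(im,None,fx=s,fy=s,interpolation=cv2.INTER_CUBIC))
def onz(n,u,v,z):
    c=np.load('cam_'+n+'.npz');K,R,t=c['K'],c['R'],c['t']
    d=R.T@np.linalg.inv(K)@[u,v,1];o=-R.T@t
    return np.round(o+d*(z-o[2])/d[2],4)
def proj(n,X):
    c=np.load('cam_'+n+'.npz');p=c['K']@(c['R']@np.array(X)+c['t']);return np.round(p[:2]/p[2],1)
E
python3 - <<'E'
from h import *
shot('top','top1.png');shot('scene','scene1.png')
s=telemetry.read_state();print(s['ee_pos'],s['eef_rot'],s['time'],r.tips_ahead,s['ft_force'])
print(Ro.from_quat(s['eef_rot']).as_matrix().round(3))
for n in('top','scene'):
    c=np.load('cam_'+n+'.npz');print(-c['R'].T@c['t'],c['R'],c['K'])
E
```

```text
pics
[0.22351654 0.58354671 0.40403167] [ 1.81853053e-01  9.83325518e-01 -6.21333006e-04 -8.44107697e-05] 0.1 0.1822 [ 0.46146489 -0.14664885 -0.20425379]
[[-0.934  0.358 -0.   ]
 [ 0.358  0.934 -0.001]
 [-0.    -0.001 -1.   ]]
[ 3.53729898e-01 -1.32923916e-03  1.78977285e+00] [[-0.02998074 -0.99944876 -0.01425973]
 [-0.9923743   0.03146888 -0.11917615]
 [ 0.11955919  0.010578   -0.99277072]] [[492.23335445   0.         313.70765721]
 [  0.         492.23335445 197.45638469]
 [  0.           0.           1.        ]]
[1.38069968 0.12798876 1.39511051] [[-0.15518271  0.98787249  0.00512517]
 [ 0.81951094  0.13162878 -0.55774159]
 [-0.55165219 -0.08235171 -0.82999883]] [[467.1379384    0.         324.21870346]
 [  0.         467.1379384  198.74075014]
 [  0.           0.           1.        ]]
```

View pics/top1.png

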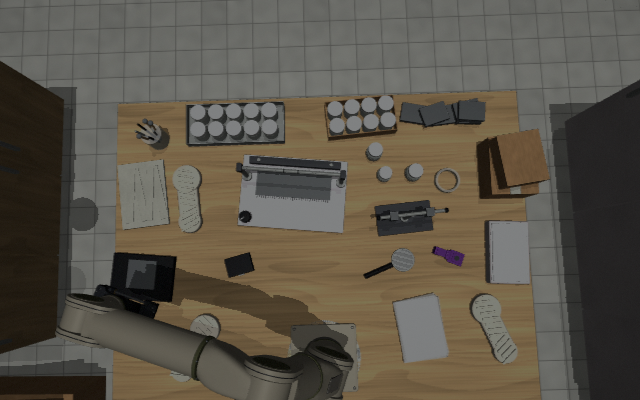

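View pics/scene1.png

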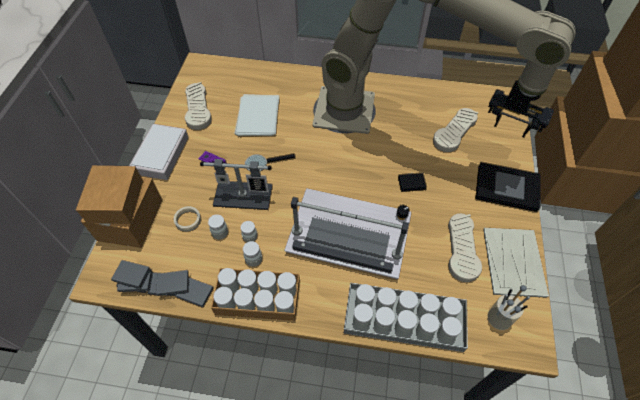

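```bash
python3 - <<'E'
from h import *
a=np.load('cam_top.npz')['img'][145:245,225:455];b=np.load('cam_scene.npz')['img'][145:215,190:420]
im=np.vstack([a,b]);im=cv2.resize(im,None,fx=3.45,fy=3.45,interpolation=cv2.INTER_CUBIC);print(im.shape)
cv2.imwrite('pics/c2.png',cv2.convertScaleAbs(im,alpha=1.4))
E
```

```text
(586, 794, 3)
```

View pics/c2.png

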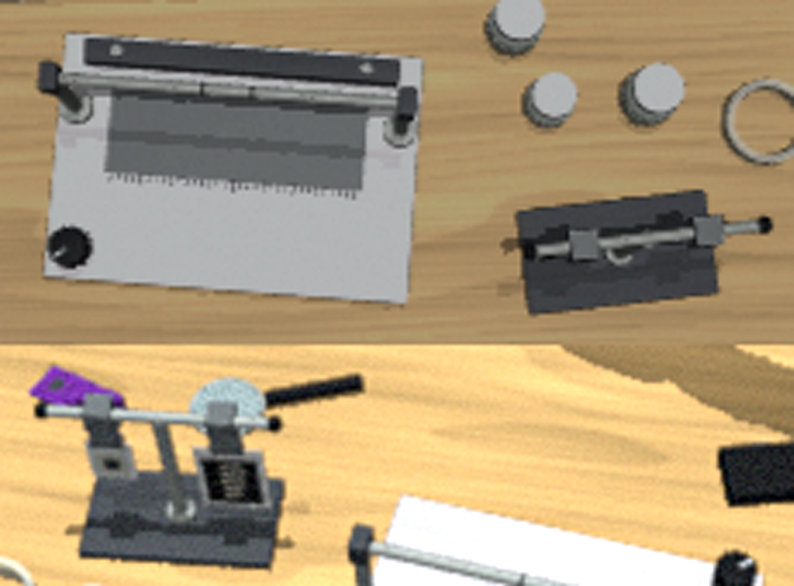

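```bash
cat >> h.py <<'E'
def cp(x,y): return x/3.45+225,y/3.45+145
E
python3 - <<'E'
from h import *
T=lambda x,y,z:onz('top',*cp(x,y),z)
co=[T(*p,.032) for p in[(65,34),(423,57),(407,302),(44,276)]]
print(co,np.mean(co,0)); 
for a,b in((0,1),(3,2),(0,3),(1,2)):
    d=co[a]-co[b];print(np.linalg.norm(d),np.degrees(np.arctan2(d[1],d[0])))
print('knob',T(70,247,.075)); print('rings',T(201,88,.211),T(254,91,.211)); print('posts',T(48,75,.219),T(406,102,.219))
print('hooks',T(584,244,.189),T(708,230,.189),'bar ends',T(528,250,.181),T(765,225,.181))
E
```

```text
[array([0.7297, 0.2671, 0.032 ]), array([ 0.6927, -0.1094,  0.032 ]), array([ 0.4363, -0.0831,  0.032 ]), array([0.4747, 0.2923, 0.032 ])] [0.58335  0.091725 0.032   ]
0.3783136925885713 84.38736115076809
0.3773588742828238 84.15947783096854
0.25624215109930687 -5.643845987460172
0.2577453200351075 -5.856580600901914
knob [0.5004 0.2583 0.075 ]
rings [0.6353 0.1119 0.211 ] [0.6308 0.062  0.211 ]
posts [0.651  0.2551 0.219 ] [ 0.6144 -0.0804  0.219 ]
hooks [ 0.4784 -0.2445  0.189 ] [ 0.488  -0.3618  0.189 ] bar ends [ 0.4749 -0.1925  0.181 ] [ 0.4917 -0.4177  0.181 ]
```

Call:
move_arm([
  {"dx":-3.1,"dy":-1.7},
  {"dx":-3.1,"dy":-1.7},
  {"dx":-3.1,"dy":-1.7},
  {"dx":-3.1,"dy":-1.7},
  {"dx":-3.1,"dy":-1.7},
  {"dx":-3.1,"dy":-1.7},
  {"dx":-3.1,"dy":-1.7},
  {"dx":-3.1,"dy":-1.7},
  {"dx":-3.1,"dy":-1.7},
  {"dx":-3.1,"dy":-1.7},
  {"dx":-3.1,"dy":-1.7},
  {"dx":-3.1,"dy":-1.7},
], claw=8)

```text
$.steps[0]: bad value
```

```bash
cat >> h.py <<'E'
def st(tgt=None):
    s=telemetry.read_state();M=Ro.from_quat(s['eef_rot']).as_matrix()
    print('t',round(s['time'],2),'p',np.round(s['ee_pos'],4),'tx',M[:,0].round(3),'ty',M[:,1].round(3),'j',np.round(s['joint_positions'],3))
    print('F',np.round(s['ft_force'],2),'T',np.round(s['torque'],3),'w',np.round(s['width'],4),'g',np.round(s['grip_force'],1))
    if tgt is not None: print('tool cm',(M.T@(np.array(tgt)-s['ee_pos'])*100).round(2))
    return s
E
python3 - <<'E'
from h import *
shot('wrist','w1.png');st([.5,.2595,.25])
E
```

```text
t 0.15 p [0.2235 0.5836 0.4041] tx [-0.934  0.358 -0.   ] ty [ 0.358  0.934 -0.001] j [-1.228  0.333 -0.065  1.461  0.022  1.35  -0.089]
F [-0.42  0.42 -0.4 ] T [ 0.023  0.06  -0.008] w 0.0868 g 0.0
tool cm [-37.41 -20.36  15.44]
```

View pics/w1.png

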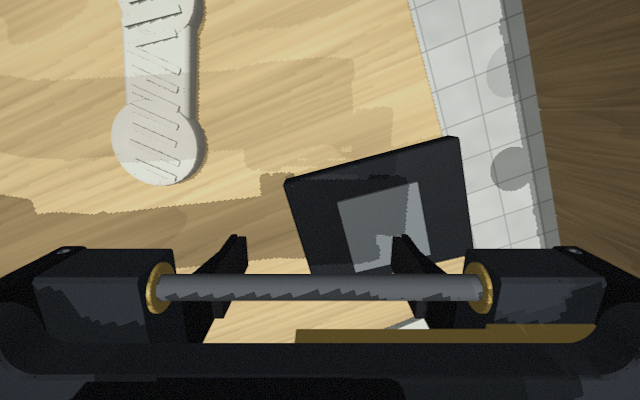

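Call:
move_arm([
  {"dx":-3.1,"dy":-1.7,"dz":0,"spin":0},
  {"dx":-3.1,"dy":-1.7,"dz":0,"spin":0},
  {"dx":-3.1,"dy":-1.7,"dz":0,"spin":0},
  {"dx":-3.1,"dy":-1.7,"dz":0,"spin":0},
  {"dx":-3.1,"dy":-1.7,"dz":0,"spin":0},
  {"dx":-3.1,"dy":-1.7,"dz":0,"spin":0},
  {"dx":-3.1,"dy":-1.7,"dz":0,"spin":0},
  {"dx":-3.1,"dy":-1.7,"dz":0,"spin":0},
  {"dx":-3.1,"dy":-1.7,"dz":0,"spin":0},
  {"dx":-3.1,"dy":-1.7,"dz":0,"spin":0},
  {"dx":-3.1,"dy":-1.7,"dz":0,"spin":0},
], claw=8)

```text
time: 1.25
ee_pos: [0.4758, 0.2858, 0.4046]
eef_rot: [0.182, 0.983, -0.0, -0.0]
ft_force: [1.6, 0.7, 0.9]
width: 0.0801
grip_force: 0.0
```

```bash
python3 - <<'E'
from h import *
st([.5,.2595,.25])
E
```

```text
t 1.25 p [0.4758 0.2858 0.4046] tx [-0.934  0.358  0.   ] ty [ 0.358  0.934 -0.   ] j [-0.778  0.175  0.176  1.66  -0.032  1.31   0.608]
F [1.61 0.69 0.85] T [0.061 0.01  0.035] w 0.0801 g 0.0
tool cm [-3.2  -1.59 15.46]
```

Call:
move_arm([
  {"dx":-3.2,"dy":-1.6,"dz":3,"spin":0},
  {"dx":0,"dy":0,"dz":0,"spin":-0.149},
  {"dx":0,"dy":0,"dz":0,"spin":-0.149},
  {"dx":0,"dy":0,"dz":0,"spin":-0.149},
  {"dx":0,"dy":0,"dz":0,"spin":-0.149},
  {"dx":0,"dy":0,"dz":0,"spin":-0.149},
  {"dx":0,"dy":0,"dz":0,"spin":-0.149},
  {"dx":0,"dy":0,"dz":0,"spin":-0.149},
  {"dx":0,"dy":0,"dz":0,"spin":-0.149},
  {"dx":0,"dy":0,"dz":0,"spin":-0.149},
  {"dx":0,"dy":0,"dz":0,"spin":-0.149},
])

```text
time: 2.35
ee_pos: [0.4992, 0.2606, 0.3745]
eef_rot: [-0.536, 0.845, 0.0, -0.0]
ft_force: [0.6, -0.1, -0.2]
width: 0.0797
grip_force: 0.0
```

```bash
python3 - <<'E'
from h import *
shot('wrist','w2.png');st([.5,.2595,.25]);print(proj('wrist',[.5,.2595,.077]),proj('wrist',[.633,.087,.211]))
E
```

```text
t 2.4 p [0.4992 0.2606 0.3745] tx [-0.418 -0.909  0.   ] ty [-0.909  0.418  0.   ] j [-0.608  0.213  0.052  1.675 -0.012  1.254  2.158]
F [0.06 0.05 0.6 ] T [0.105 0.125 0.03 ] w 0.0798 g 0.0
tool cm [ 0.06 -0.12 12.45]
[317.4 197.7] [-120.6   65.3]
```

View pics/w2.png

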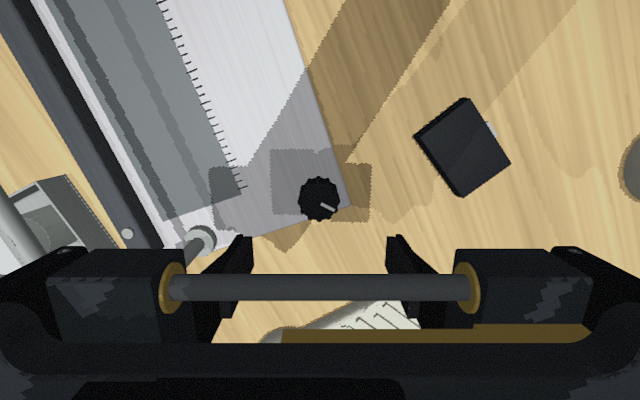

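```bash
python3 - <<'E'
from h import *
a=onz('wrist',319,198,.077);b=onz('wrist',335,210,.077);d=b-a;print(a,b,'world angle deg',np.degrees(np.arctan2(d[1],d[0])),'len',np.linalg.norm(d))
E
```

```text
[0.4987 0.2605 0.077 ] [0.4897 0.2784 0.077 ] world angle deg 116.69294332965684 len 0.020035218990567538
```

Call:
move_arm([
  {"dx":0.1,"dy":-0.1,"dz":3,"spin":-0.12},
  {"dx":0,"dy":0,"dz":3,"spin":-0.12},
  {"dx":0,"dy":0,"dz":3,"spin":0},
  {"dx":0,"dy":0,"dz":3,"spin":0},
  {"dx":0,"dy":0,"dz":2,"spin":0},
  {"dx":0,"dy":0,"dz":0.5,"spin":0},
  {"dx":0,"dy":0,"dz":0,"spin":0},
], claw=7)

```text
time: 3.1
ee_pos: [0.4996, 0.2593, 0.2294]
eef_rot: [-0.63, 0.777, 0.0, -0.001]
ft_force: [-0.3, 0.0, 0.1]
width: 0.0698
grip_force: 0.0
```

```bash
python3 - <<'E'
from h import *
st([.5003,.2595,.227])
E
```

```text
t 3.1 p [0.4996 0.2593 0.2294] tx [-0.207 -0.978  0.001] ty [-0.978  0.207  0.001] j [-0.58   0.36   0.024  1.817 -0.01   0.966  2.381]
F [-0.29  0.02  0.14] T [ 0.033  0.096 -0.004] w 0.0698 g 0.0
tool cm [-0.04 -0.07  0.23]
```

Call:
move_arm([
  {"dx":-0.05,"dy":0.05,"dz":0.3,"spin":0},
  {"dx":0,"dy":0,"dz":0,"spin":0},
  {"dx":0,"dy":0,"dz":0,"spin":0},
  {"dx":0,"dy":0,"dz":0,"spin":0},
  {"dx":0,"dy":0,"dz":0,"spin":0},
  {"dx":0,"dy":0,"dz":0,"spin":0},
], claw=3, squeeze=14)

```text
time: 3.7
ee_pos: [0.4998, 0.2599, 0.2272]
eef_rot: [-0.63, 0.776, -0.0, 0.001]
ft_force: [2.3, -1.1, 0.9]
width: 0.0398
grip_force: 14.0
```

```bash
python3 - <<'E'
from h import *
st()
E
```

```text
t 3.7 p [0.4998 0.2599 0.2272] tx [-0.205 -0.979 -0.001] ty [-0.979  0.205 -0.001] j [-0.581  0.363  0.024  1.818 -0.01   0.959  2.382]
F [ 2.33 -1.12  0.89] T [ 0.049 -0.329 -0.01 ] w 0.0398 g 14.0
```

Call:
move_arm([
  {"dx":0,"dy":0,"dz":0.01,"spin":0.14},
  {"dx":0,"dy":0,"dz":0.01,"spin":0.14},
  {"dx":0,"dy":0,"dz":0.01,"spin":0.14},
  {"dx":0,"dy":0,"dz":0.01,"spin":0.14},
  {"dx":0,"dy":0,"dz":0.01,"spin":0.14},
  {"dx":0,"dy":0,"dz":0.01,"spin":0.14},
  {"dx":0,"dy":0,"dz":0.01,"spin":0.14},
  {"dx":0,"dy":0,"dz":0.01,"spin":0.14},
  {"dx":0,"dy":0,"dz":0.01,"spin":0.14},
  {"dx":0,"dy":0,"dz":0.01,"spin":0.14},
  {"dx":0,"dy":0,"dz":0,"spin":0},
])

```text
time: 4.8
ee_pos: [0.4981, 0.263, 0.2263]
eef_rot: [0.019, 1.0, 0.002, -0.001]
ft_force: [-6.4, 9.2, 4.6]
width: 0.0396
grip_force: 14.0
```

```bash
python3 - <<'E'
from h import *
st();shot('top');shot('wrist')
E
```

```text
t 4.8 p [0.4981 0.263  0.2263] tx [-0.999  0.038  0.001] ty [0.038 0.999 0.004] j [-0.784  0.37   0.259  1.83  -0.119  0.955  1.06 ]
F [-6.36  9.16  4.63] T [ 2.296  1.21  -0.03 ] w 0.0396 g 14.0
```

Call:
move_arm([
  {"dx":0.17,"dy":0.3,"dz":-0.05,"spin":0},
  {"dx":0,"dy":0,"dz":0,"spin":0},
  {"dx":0,"dy":0,"dz":0,"spin":0},
])

```text
time: 5.2
ee_pos: [0.4975, 0.2638, 0.2264]
eef_rot: [0.018, 1.0, 0.001, -0.0]
ft_force: [-2.4, 4.5, 1.7]
width: 0.0397
grip_force: 14.0
```

```bash
python3 - <<'E'
from h import *
st()
E
```

```text
t 5.2 p [0.4975 0.2638 0.2264] tx [-0.999  0.035  0.   ] ty [0.035 0.999 0.001] j [-0.787  0.37   0.259  1.83  -0.115  0.956  1.058]
F [-2.4   4.49  1.74] T [1.355e+00 4.910e-01 1.000e-03] w 0.0397 g 14.0
```

Call:
move_arm([
  {"dx":0.06,"dy":0.15,"dz":-0.02,"spin":0.0},
  {"dx":0,"dy":0,"dz":0.008,"spin":0.14},
  {"dx":0,"dy":0,"dz":0.008,"spin":0.14},
  {"dx":0,"dy":0,"dz":0.008,"spin":0.14},
  {"dx":0,"dy":0,"dz":0.008,"spin":0.14},
  {"dx":0,"dy":0,"dz":0.008,"spin":0.14},
  {"dx":0,"dy":0,"dz":0.008,"spin":0.14},
  {"dx":0,"dy":0,"dz":0.008,"spin":0.14},
  {"dx":0,"dy":0,"dz":0.008,"spin":0.14},
  {"dx":0,"dy":0,"dz":0.008,"spin":0.14},
  {"dx":0,"dy":0,"dz":0.008,"spin":0.14},
  {"dx":0,"dy":0,"dz":0,"spin":0},
])

```text
time: 6.4
ee_pos: [0.4984, 0.2659, 0.2265]
eef_rot: [0.659, 0.752, 0.003, 0.001]
ft_force: [6.1, 9.0, -2.8]
width: 0.0393
grip_force: 14.0
```

```bash
python3 - <<'E'
from h import *
st()
E
```

```text
t 6.4 p [0.4984 0.2659 0.2265] tx [-0.13   0.991  0.002] ty [0.991 0.13  0.005] j [-1.002  0.401  0.518  1.839 -0.238  0.958 -0.251]
F [ 6.11  9.04 -2.82] T [ 1.91  -1.562 -0.085] w 0.0393 g 14.0
```

```bash
cat >> h.py <<'E'
def rackshift():
    a=cv2.imread('pics/top1.png',0).astype(np.float32);shot('top');b=cv2.cvtColor(np.load('cam_top.npz')['img'],6).astype(np.float32)
    for c in((300,152,352,236),(240,150,352,180)):
        x0,y0,x1,y1=c;w=cv2.createHanningWindow((x1-x0,y1-y0),5)
        print(c,cv2.phaseCorrelate(a[y0:y1,x0:x1],b[y0:y1,x0:x1],w))
        T=a[y0+5:y1-5,x0+5:x1-5]
E
python3 - <<'E'
from h import *
rackshift()
im=np.load('cam_top.npz')['img'][130:250,220:370];cv2.imwrite('pics/t3.png',cv2.resize(im,None,fx=5,fy=5,interpolation=cv2.INTER_CUBIC))
E
```

```text
(300, 152, 352, 236) ((0.08311614503343989, -0.08335484243859526), 0.978161408381207)
(240, 150, 352, 180) ((-0.15887475995063483, 0.1509467319536686), 0.9764849985970391)
```

Call:
move_arm([
  {"dx":0,"dy":0,"dz":0,"spin":0},
  {"dx":0,"dy":0,"dz":0,"spin":0},
  {"dx":0,"dy":0,"dz":0,"spin":0},
  {"dx":0,"dy":0,"dz":0,"spin":0},
], claw=6)

```text
time: 6.85
ee_pos: [0.4972, 0.264, 0.2254]
eef_rot: [0.658, 0.753, -0.0, 0.0]
ft_force: [-0.4, 0.3, 0.4]
width: 0.0581
grip_force: 0.0
```

```bash
python3 - <<'E'
from h import *
st()
rackshift();shot('wrist');a=cv2.imread('pics/t3.png')
c=np.load('cam_wrist.npz')['img'];print(proj('wrist',[.4985,.2655,.075]))
b=cv2.resize(c,(500,312));b=cv2.copyMakeBorder(b,0,600-312,0,0,0);cv2.imwrite('pics/p3.png',np.hstack([cv2.resize(a,(300,240)) if 0 else cv2.copyMakeBorder(cv2.resize(a,(300,240)),0,360,0,0,0),b]))
E
```

```text
t 6.85 p [0.4972 0.264  0.2254] tx [-0.134  0.991 -0.001] ty [ 0.991  0.134 -0.001] j [-1.001  0.401  0.517  1.842 -0.237  0.962 -0.246]
F [-0.38  0.3   0.38] T [-0.115  0.022 -0.034] w 0.0581 g 0.0
(300, 152, 352, 236) ((0.04755393797599794, -0.0897874031571817), 0.981751833825445)
(240, 150, 352, 180) ((-0.1964297291422099, 0.050028233353859974), 0.9825974537266625)
[322.3 277.4]
```

View pics/p3.png

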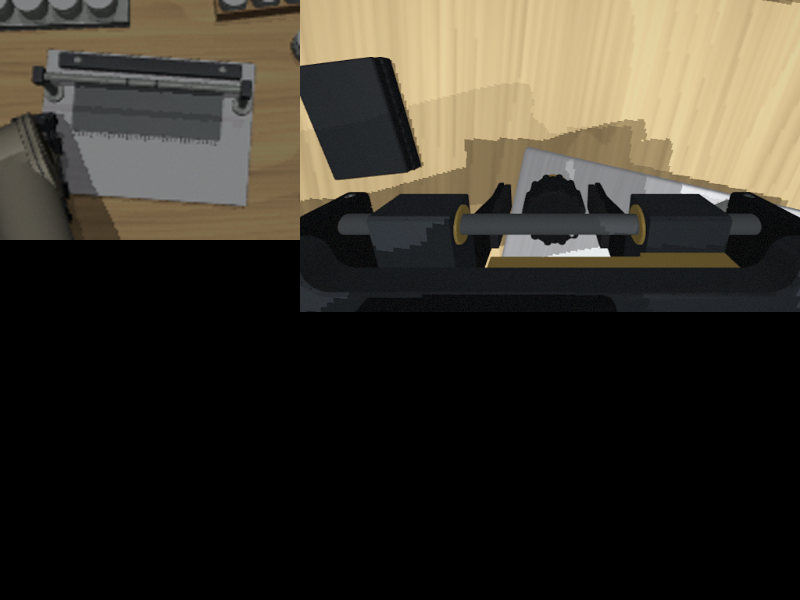

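```bash
python3 - <<'E'
from h import *
for y in(.262,.2655,.269):
  print(y,[list(proj('wrist',[.4995+a,y+b,z])) for a,b,z in((0,.02,.075),(0,.02,.047),(0,-.02,.075),(-.02,0,.075),(.02,0,.075))])
cv2.imwrite('pics/w4.png',cv2.resize(cv2.convertScaleAbs(np.load('cam_wrist.npz')['img'][180:340,220:440],alpha=1.8),None,fx=3.6,fy=3.6,interpolation=cv2.INTER_CUBIC))
E
```

```text
0.262 [[np.float64(329.1), np.float64(247.7)], [np.float64(327.5), np.float64(226.4)], [np.float64(318.0), np.float64(317.0)], [np.float64(283.7), np.float64(279.0)], [np.float64(362.5), np.float64(288.4)]]
0.2655 [[np.float64(330.1), np.float64(241.1)], [np.float64(328.4), np.float64(220.7)], [np.float64(318.9), np.float64(311.4)], [np.float64(284.4), np.float64(272.8)], [np.float64(363.8), np.float64(282.4)]]
0.269 [[np.float64(331.2), np.float64(234.4)], [np.float64(329.3), np.float64(215.0)], [np.float64(319.8), np.float64(305.6)], [np.float64(285.2), np.float64(266.6)], [np.float64(365.0), np.float64(276.2)]]
```

View pics/w4.png

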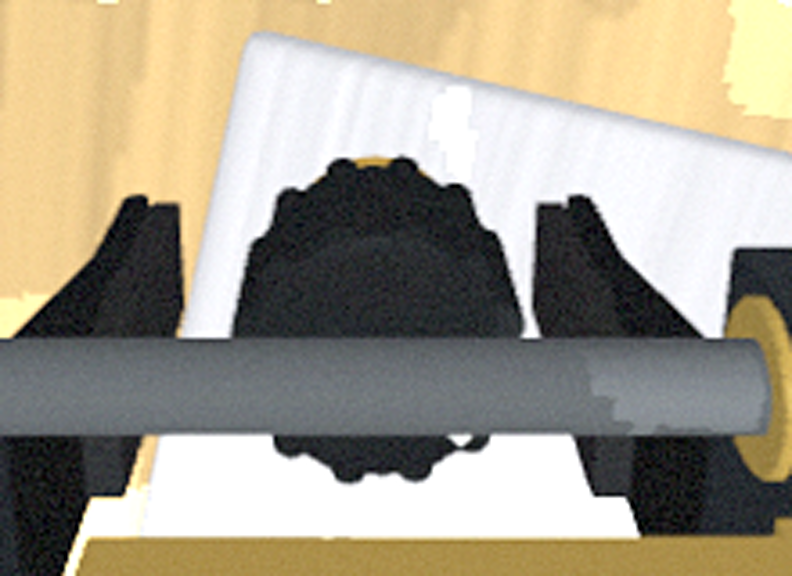

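Call:
move_arm([
  {"dx":0,"dy":0.27,"dz":0,"spin":0},
  {"dx":0,"dy":0,"dz":0,"spin":0},
  {"dx":0,"dy":0,"dz":0,"spin":0},
  {"dx":0,"dy":0,"dz":0,"spin":0},
], claw=3)

```text
time: 7.35
ee_pos: [0.4999, 0.2649, 0.2257]
eef_rot: [0.658, 0.753, 0.0, 0.0]
ft_force: [-0.2, 0.2, 0.1]
width: 0.0393
grip_force: 14.0
```

```bash
python3 - <<'E'
from h import *
st()
E
```

```text
t 7.35 p [0.4999 0.2649 0.2257] tx [-0.135  0.991  0.   ] ty [0.991 0.135 0.   ] j [-0.997  0.406  0.517  1.834 -0.24   0.963 -0.243]
F [-0.24  0.24  0.11] T [-0.053  0.002  0.014] w 0.0393 g 14.0
```

Call:
move_arm([
  {"dx":0,"dy":0,"dz":0.008,"spin":0.14},
  {"dx":0,"dy":0,"dz":0.008,"spin":0.14},
  {"dx":0,"dy":0,"dz":0.008,"spin":0.14},
  {"dx":0,"dy":0,"dz":0.008,"spin":0.14},
  {"dx":0,"dy":0,"dz":0.008,"spin":0.14},
  {"dx":0,"dy":0,"dz":0,"spin":0},
])

```text
time: 7.95
ee_pos: [0.5004, 0.2647, 0.2254]
eef_rot: [0.877, 0.481, 0.001, 0.001]
ft_force: [4.9, -1.4, -0.9]
width: 0.0396
grip_force: 14.0
```

```bash
python3 - <<'E'
from h import *
st()
E
```

```text
t 7.95 p [0.5004 0.2647 0.2254] tx [0.538 0.843 0.001] ty [ 0.843 -0.538  0.002] j [-1.11   0.436  0.659  1.84  -0.317  0.971 -0.882]
F [ 4.87 -1.44 -0.88] T [-0.361 -1.032 -0.009] w 0.0396 g 14.0
```

Call:
move_arm([
  {"dx":0,"dy":0,"dz":0.008,"spin":0.14},
  {"dx":0,"dy":0,"dz":0.008,"spin":0.14},
  {"dx":0,"dy":0,"dz":0.008,"spin":0.14},
])

```text
time: 8.25
ee_pos: [0.5006, 0.2643, 0.2253]
eef_rot: [0.958, 0.288, 0.001, 0.0]
ft_force: [5.7, -2.5, -2.3]
width: 0.0394
grip_force: 14.0
```

```bash
python3 - <<'E'
from h import *
st()
E
```

```text
t 8.25 p [0.5006 0.2643 0.2253] tx [0.834 0.552 0.002] ty [ 0.552 -0.834  0.001] j [-1.176  0.461  0.748  1.843 -0.371  0.98  -1.257]
F [ 5.74 -2.51 -2.28] T [-0.704 -1.32   0.06 ] w 0.0394 g 14.0
```

Call:
move_arm([
  {"dx":0,"dy":0,"dz":0.008,"spin":0.14},
  {"dx":0,"dy":0,"dz":0.008,"spin":0.14},
  {"dx":0,"dy":0,"dz":0.008,"spin":0.14},
])

```text
time: 8.55
ee_pos: [0.5007, 0.264, 0.225]
eef_rot: [0.997, 0.082, 0.001, 0.001]
ft_force: [6.1, -4.1, -2.1]
width: 0.0395
grip_force: 14.0
```

```bash
python3 - <<'E'
from h import *
st()
E
```

```text
t 8.55 p [0.5007 0.264  0.225 ] tx [0.987 0.163 0.002] ty [ 0.163 -0.987  0.001] j [-1.243  0.494  0.84   1.846 -0.433  0.993 -1.627]
F [ 6.09 -4.1  -2.11] T [-1.048 -1.168  0.049] w 0.0395 g 14.0
```

Call:
move_arm([
  {"dx":0,"dy":0,"dz":0.008,"spin":0.14},
  {"dx":0,"dy":0,"dz":0.008,"spin":0.14},
  {"dx":0,"dy":0,"dz":0.008,"spin":0.14},
])

```text
time: 8.85
ee_pos: [0.5008, 0.2636, 0.2249]
eef_rot: [0.992, -0.128, 0.001, 0.001]
ft_force: [5.3, -6.2, 0.1]
width: 0.0393
grip_force: 14.0
```

```bash
python3 - <<'E'
from h import *
st();rackshift()
E
```

```text
t 8.85 p [0.5008 0.2636 0.2249] tx [ 0.967 -0.254  0.002] ty [-0.254 -0.967  0.001] j [-1.307  0.536  0.933  1.849 -0.502  1.012 -1.992]
F [ 5.3  -6.17  0.13] T [-1.355 -0.96   0.128] w 0.0393 g 14.0
(300, 152, 352, 236) ((0.09030509251073227, -0.08095392839106097), 0.983543942887106)
(240, 150, 352, 180) ((-0.10020428426904715, 0.09829376095448872), 0.9804591882228851)
```

Call:
move_arm([
  {"dx":0,"dy":0,"dz":0.008,"spin":0.14},
  {"dx":0,"dy":0,"dz":0.008,"spin":0.14},
  {"dx":0,"dy":0,"dz":0.008,"spin":0.14},
])

```text
time: 9.2
ee_pos: [0.5007, 0.2632, 0.2247]
eef_rot: [0.943, -0.332, 0.001, 0.001]
ft_force: [3.8, -6.7, 3.2]
width: 0.0397
grip_force: 14.0
```

```bash
python3 - <<'E'
from h import *
st()
E
```

```text
t 9.2 p [0.5007 0.2632 0.2247] tx [ 0.78  -0.626  0.002] ty [-0.626 -0.78   0.   ] j [-1.366  0.587  1.025  1.852 -0.58   1.038 -2.353]
F [ 3.79 -6.71  3.24] T [-1.677 -0.607  0.081] w 0.0397 g 14.0
```

Call:
move_arm([
  {"dx":0,"dy":0,"dz":0,"spin":0},
  {"dx":0,"dy":0,"dz":0,"spin":0},
  {"dx":0,"dy":0,"dz":0,"spin":0},
  {"dx":0,"dy":0,"dz":0,"spin":0},
  {"dx":0,"dy":0,"dz":-3,"spin":0},
  {"dx":0,"dy":0,"dz":-4,"spin":0},
  {"dx":0,"dy":0,"dz":-4,"spin":0},
  {"dx":0,"dy":0,"dz":-4,"spin":0},
  {"dx":0,"dy":0,"dz":0,"spin":0},
], claw=7)

```text
time: 10.1
ee_pos: [0.5012, 0.2647, 0.379]
eef_rot: [0.944, -0.33, 0.002, -0.003]
ft_force: [0.4, 0.0, -0.6]
width: 0.0701
grip_force: 0.0
```

```bash
python3 - <<'E'
from h import *
st();rackshift();shot('wrist');print(proj('wrist',[.4998,.264,.073]))
E
```

```text
t 10.1 p [0.5012 0.2647 0.379 ] tx [ 0.782 -0.623  0.001] ty [-0.623 -0.782 -0.007] j [-1.511  0.413  1.204  1.703 -0.402  1.298 -2.47 ]
F [ 0.37  0.03 -0.64] T [-0.024  0.151  0.015] w 0.0701 g 0.0
(300, 152, 352, 236) ((0.07613705814389249, -0.15488442278090986), 0.9940570525181146)
(240, 150, 352, 180) ((-0.08375863303297848, 0.15007173897374493), 1.02571417649587)
[321.4 196.3]
```

Call:
move_arm([
  {"dx":0,"dy":0,"dz":-2,"spin":-0.149},
  {"dx":0,"dy":0,"dz":-2,"spin":-0.149},
  {"dx":0,"dy":0,"dz":-2,"spin":-0.149},
  {"dx":0,"dy":0,"dz":0,"spin":-0.149},
  {"dx":0,"dy":0,"dz":0,"spin":-0.149},
  {"dx":0,"dy":0,"dz":0,"spin":-0.149},
  {"dx":0,"dy":0,"dz":0,"spin":-0.149},
  {"dx":0,"dy":0,"dz":0,"spin":-0.149},
  {"dx":0,"dy":0,"dz":0,"spin":-0.149},
  {"dx":0,"dy":0,"dz":0,"spin":-0.149},
  {"dx":0,"dy":0,"dz":0,"spin":-0.149},
  {"dx":0,"dy":0,"dz":0,"spin":-0.149},
])

```text
time: 11.4
ee_pos: [0.4995, 0.2651, 0.4327]
eef_rot: [0.847, 0.532, -0.001, -0.0]
ft_force: [0.3, 0.9, 0.1]
width: 0.07
grip_force: 0.0
```

```bash
python3 - <<'E'
from h import *
st([.4785,-.2445,.42]);shot('wrist','w5.png',(180,80,460,290),2.5)
E
```

```text
t 11.4 p [0.4995 0.2651 0.4327] tx [ 0.435  0.901 -0.002] ty [ 0.901 -0.435 -0.001] j [-1.309  0.238  0.88   1.618 -0.186  1.376 -0.856]
F [0.34 0.89 0.1 ] T [-0.145  0.087  0.013] w 0.07 g 0.0
tool cm [-46.8   20.26   1.34]
```

View pics/w5.png

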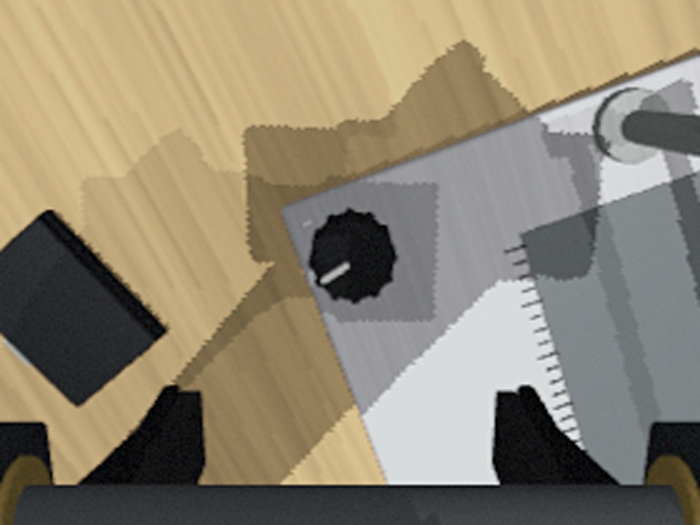

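Call:
move_arm([
  {"dx":-2,"dy":0.87,"dz":0,"spin":0},
  {"dx":-4,"dy":1.73,"dz":0,"spin":0},
  {"dx":-4,"dy":1.73,"dz":0,"spin":0},
  {"dx":-4,"dy":1.73,"dz":0,"spin":0},
  {"dx":-4,"dy":1.73,"dz":0,"spin":0},
  {"dx":-4,"dy":1.73,"dz":0,"spin":0},
  {"dx":-4,"dy":1.73,"dz":0,"spin":0},
  {"dx":-4,"dy":1.73,"dz":0,"spin":0},
  {"dx":-4,"dy":1.73,"dz":0,"spin":0},
  {"dx":-4,"dy":1.73,"dz":0,"spin":0},
  {"dx":-4,"dy":1.73,"dz":0,"spin":0},
  {"dx":-3,"dy":1.3,"dz":0,"spin":0},
], claw=5.5)

```text
time: 12.65
ee_pos: [0.4755, -0.2267, 0.4334]
eef_rot: [0.85, 0.527, -0.0, -0.0]
ft_force: [-0.7, -0.3, 0.9]
width: 0.0555
grip_force: 0.0
```

```bash
python3 - <<'E'
from h import *
st([.4785,-.2445,.42])
E
```

```text
t 12.65 p [ 0.4755 -0.2267  0.4334] tx [ 0.444  0.896 -0.   ] ty [ 0.896 -0.444 -0.001] j [-0.768  0.199  1.287  1.722 -0.195  1.367  0.093]
F [-0.68 -0.26  0.91] T [-0.056  0.153  0.036] w 0.0555 g 0.0
tool cm [-1.46  1.06  1.34]
```

Call:
move_arm([
  {"dx":0,"dy":0,"dz":0,"spin":-0.13},
  {"dx":0,"dy":0,"dz":0,"spin":-0.13},
  {"dx":0,"dy":0,"dz":0,"spin":-0.13},
  {"dx":0,"dy":0,"dz":0,"spin":-0.13},
  {"dx":0,"dy":0,"dz":0,"spin":0},
])

```text
time: 13.15
ee_pos: [0.4758, -0.2247, 0.4334]
eef_rot: [0.684, 0.729, -0.0, -0.001]
ft_force: [0.2, -0.1, 1.4]
width: 0.0552
grip_force: 0.0
```

```bash
python3 - <<'E'
from h import *
st([.4785,-.2445,.37]);shot('wrist','w6.png',(120,0,520,300),2)
for X in([.4785,-.2445,.189],[.488,-.3618,.189]):print(proj('wrist',X))
E
```

```text
t 13.15 p [ 0.4758 -0.2247  0.4334] tx [-0.063  0.998  0.001] ty [ 0.998  0.063 -0.001] j [-0.698  0.155  1.176  1.722 -0.146  1.363  0.567]
F [ 0.19 -0.07  1.36] T [-0.103  0.039  0.003] w 0.0552 g 0.0
tool cm [-2.    0.15  6.34]
[321.2 239.7]
[323.1 354.9]
```

View pics/w6.png

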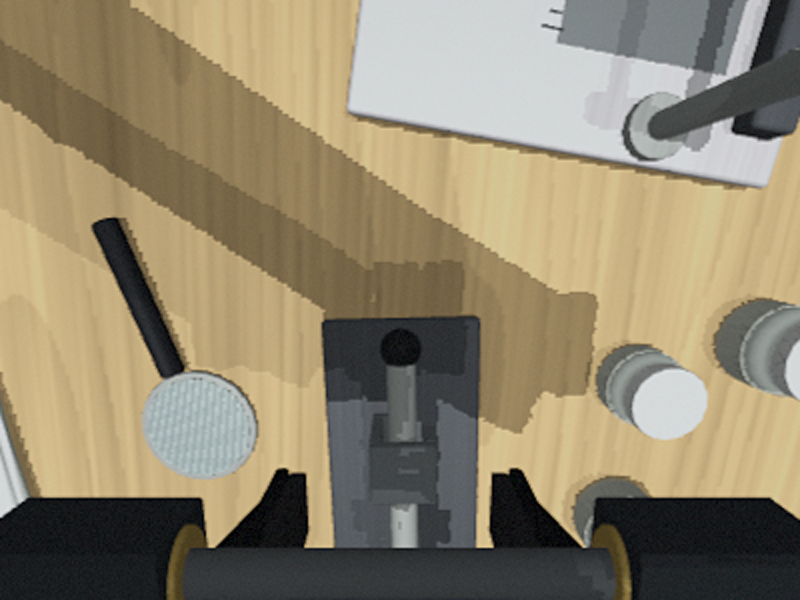

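Call:
move_arm([
  {"dx":-1.9,"dy":0.17,"dz":0,"spin":-0.01},
  {"dx":0,"dy":0,"dz":2,"spin":0},
  {"dx":0,"dy":0,"dz":2,"spin":0},
  {"dx":0,"dy":0,"dz":2,"spin":0},
  {"dx":0,"dy":0,"dz":1.5,"spin":0},
  {"dx":0,"dy":0,"dz":1,"spin":0},
  {"dx":0,"dy":0,"dz":0,"spin":0},
], claw=5.5)

```text
time: 13.9
ee_pos: [0.4787, -0.2434, 0.3482]
eef_rot: [0.681, 0.732, -0.001, -0.001]
ft_force: [-0.2, 0.2, -0.6]
width: 0.0552
grip_force: 0.0
```

```bash
python3 - <<'E'
from h import *
st([.4787,-.2437,.342])
E
```

```text
t 13.9 p [ 0.4787 -0.2434  0.3482] tx [-0.071  0.997  0.   ] ty [ 0.997  0.071 -0.002] j [-0.556  0.305  1.116  1.812 -0.291  1.208  0.719]
F [-0.15  0.19 -0.59] T [-0.035  0.107  0.017] w 0.0552 g 0.0
tool cm [-0.03 -0.    0.62]
```

Call:
move_arm([
  {"dx":0,"dy":0,"dz":0.6,"spin":0},
  {"dx":0,"dy":0,"dz":0,"spin":0},
  {"dx":0,"dy":0,"dz":0,"spin":0},
  {"dx":0,"dy":0,"dz":0,"spin":0},
  {"dx":0,"dy":0,"dz":0,"spin":0},
  {"dx":0,"dy":0,"dz":0,"spin":0},
], claw=1.5, squeeze=20)

```text
time: 14.5
ee_pos: [0.479, -0.2438, 0.3436]
eef_rot: [0.681, 0.732, 0.0, 0.0]
ft_force: [-0.4, -0.5, 3.4]
width: 0.0278
grip_force: 20.0
```

```bash
python3 - <<'E'
from h import *
st()
E
```

```text
t 14.5 p [ 0.479  -0.2438  0.3436] tx [-0.073  0.997  0.   ] ty [0.997 0.073 0.001] j [-0.55   0.311  1.111  1.818 -0.299  1.198  0.726]
F [-0.4  -0.51  3.38] T [0.062 0.144 0.045] w 0.0278 g 20.0
```

Call:
move_arm([
  {"dx":0,"dy":0,"dz":-1,"spin":0},
  {"dx":0,"dy":0,"dz":-2,"spin":0},
  {"dx":0,"dy":0,"dz":-2,"spin":0},
  {"dx":0,"dy":0,"dz":-2,"spin":0},
  {"dx":0,"dy":0,"dz":-2,"spin":0},
  {"dx":0,"dy":-1,"dz":0,"spin":0},
  {"dx":0,"dy":-2,"dz":0,"spin":0},
  {"dx":0,"dy":-2,"dz":0,"spin":0},
  {"dx":0,"dy":0,"dz":0,"spin":0.09},
  {"dx":0,"dy":0,"dz":0,"spin":0.083},
  {"dx":0,"dy":0,"dz":0,"spin":0},
])

```text
time: 15.6
ee_pos: [0.4288, -0.2477, 0.4338]
eef_rot: [0.742, 0.67, 0.001, -0.0]
ft_force: [-0.8, 0.6, -0.2]
width: 0.015
grip_force: 0.0
```

```bash
python3 - <<'E'
from h import *
st([.562,.034,.4336])
E
```

```text
t 15.6 p [ 0.4288 -0.2477  0.4338] tx [0.101 0.995 0.001] ty [ 0.995 -0.101  0.001] j [-0.769 -0.04   1.203  1.795  0.037  1.36   0.325]
F [-0.75  0.55 -0.23] T [-0.097  0.069  0.03 ] w 0.015 g 0.0
tool cm [29.37 10.39  0.07]
```

```bash
python3 - <<'E'
from h import *
shot('scene');b=np.load('cam_scene.npz')['img'];a=cv2.imread('pics/scene1.png')
d=cv2.absdiff(a,b).max(2);x0,y0,x1,y1=190,145,290,215
print((d[y0:y1,x0:x1]>40).sum())
ys,xs=np.where(d[y0:y1,x0:x1]>40);print(xs.min()+x0,xs.max()+x0,ys.min()+y0,ys.max()+y0)
f=5;cv2.imwrite('pics/s7.png',np.vstack([cv2.resize(i[130:220,180:310],None,fx=4,fy=3.3,interpolation=cv2.INTER_CUBIC) for i in(a,b)]))
E
```

```text
984
236 289 145 214
```

View pics/s7.png

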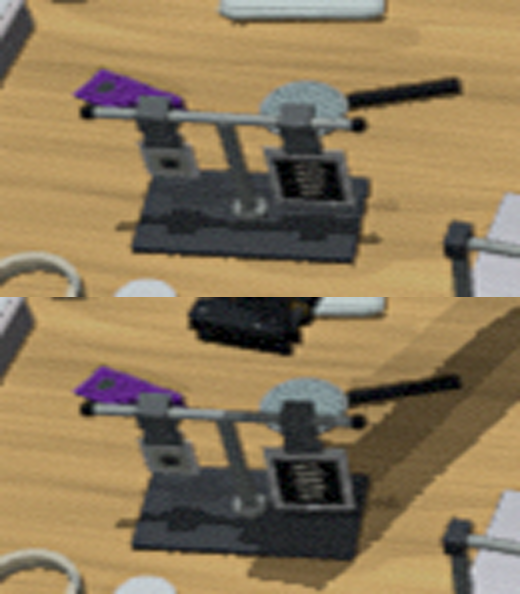

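```bash
python3 - <<'E'
from h import *
st([.4789,-.2437,.4336])
E
```

```text
t 15.65 p [ 0.429  -0.2476  0.4337] tx [0.098 0.995 0.   ] ty [ 0.995 -0.098  0.001] j [-0.769 -0.039  1.203  1.795  0.037  1.36   0.328]
F [ 0.37  0.62 -0.21] T [-0.108  0.091 -0.001] w 0.0152 g 0.0
tool cm [0.88 4.93 0.01]
```

Call:
move_arm([
  {"dx":0.9,"dy":4.9,"dz":0,"spin":0},
  {"dx":0,"dy":0,"dz":0,"spin":-0.09},
  {"dx":0,"dy":0,"dz":0,"spin":-0.083},
  {"dx":0,"dy":0,"dz":0,"spin":0},
  {"dx":0,"dy":0,"dz":2,"spin":0},
  {"dx":0,"dy":0,"dz":2,"spin":0},
  {"dx":0,"dy":0,"dz":2,"spin":0},
  {"dx":0,"dy":0,"dz":0,"spin":0},
], claw=5.5)

```text
time: 16.45
ee_pos: [0.4514, -0.245, 0.373]
eef_rot: [0.683, 0.73, -0.0, -0.005]
ft_force: [0.2, 0.6, 0.7]
width: 0.0545
grip_force: 0.0
```

```bash
python3 - <<'E'
from h import *
st([.4788,-.2437,.337])
E
```

```text
t 16.45 p [ 0.4514 -0.245   0.373 ] tx [-0.067  0.998  0.007] ty [ 0.998  0.067 -0.008] j [-0.655  0.197  1.2    1.836 -0.195  1.249  0.669]
F [0.22 0.63 0.74] T [-0.088  0.059  0.011] w 0.0545 g 0.0
tool cm [-0.07  2.77  3.58]
```

Call:
move_arm([
  {"dx":0,"dy":0,"dz":-2,"spin":0},
  {"dx":0,"dy":1.4,"dz":0,"spin":0},
  {"dx":0,"dy":1.37,"dz":0,"spin":0},
  {"dx":-0.05,"dy":0,"dz":0,"spin":0},
  {"dx":0,"dy":0,"dz":1.6,"spin":0},
  {"dx":0,"dy":0,"dz":0,"spin":0},
])

```text
time: 17.05
ee_pos: [0.4782, -0.2436, 0.3766]
eef_rot: [0.683, 0.73, -0.001, -0.006]
ft_force: [-1.1, 1.0, 0.1]
width: 0.0548
grip_force: 0.0
```

```bash
python3 - <<'E'
from h import *
st([.4788,-.2437,.337])
E
```

```text
t 17.05 p [ 0.4782 -0.2436  0.3766] tx [-0.067  0.998  0.008] ty [ 0.998  0.067 -0.009] j [-0.593  0.284  1.16   1.774 -0.273  1.275  0.703]
F [-1.06  1.04  0.15] T [-0.039  0.049  0.048] w 0.0548 g 0.0
tool cm [-0.05  0.09  3.96]
```

Call:
move_arm([
  {"dx":-0.03,"dy":0.08,"dz":1.5,"spin":0},
  {"dx":0,"dy":0,"dz":1.5,"spin":0},
  {"dx":0,"dy":0,"dz":1,"spin":0},
  {"dx":0,"dy":0,"dz":0,"spin":0},
])

```text
time: 17.45
ee_pos: [0.4793, -0.2433, 0.3361]
eef_rot: [0.683, 0.731, -0.001, -0.006]
ft_force: [-0.3, -0.2, 0.1]
width: 0.0553
grip_force: 0.0
```

Call:
move_arm([
  {"dx":0,"dy":0,"dz":0,"spin":0},
  {"dx":0,"dy":0,"dz":0,"spin":0},
  {"dx":0,"dy":0,"dz":0,"spin":0},
  {"dx":0,"dy":0,"dz":0,"spin":0},
  {"dx":0,"dy":0,"dz":0,"spin":0},
  {"dx":0,"dy":0,"dz":-0.2,"spin":0},
], claw=1.5, squeeze=50)

```text
time: 18.05
ee_pos: [0.4797, -0.2435, 0.3396]
eef_rot: [0.683, 0.731, -0.0, -0.005]
ft_force: [-0.8, 0.6, -1.4]
width: 0.0275
grip_force: 49.0
```

```bash
python3 - <<'E'
from h import *
st()
E
```

```text
t 18.05 p [ 0.4797 -0.2435  0.3396] tx [-0.068  0.998  0.007] ty [ 0.998  0.068 -0.007] j [-0.553  0.333  1.124  1.817 -0.323  1.205  0.74 ]
F [-0.79  0.61 -1.39] T [-0.07   0.013  0.008] w 0.0275 g 49.0
```

Call:
move_arm([
  {"dx":0,"dy":0,"dz":-0.4,"spin":0},
  {"dx":0,"dy":0,"dz":-0.4,"spin":0},
  {"dx":0,"dy":0,"dz":-0.5,"spin":0},
  {"dx":0,"dy":0,"dz":0,"spin":0},
])

```text
time: 18.45
ee_pos: [0.4801, -0.2438, 0.3535]
eef_rot: [0.683, 0.731, 0.0, -0.005]
ft_force: [-0.5, 0.2, -0.7]
width: 0.0278
grip_force: 49.0
```

Call:
move_arm([
  {"dx":0,"dy":0,"dz":-0.6,"spin":0},
  {"dx":0,"dy":0,"dz":-0.8,"spin":0},
  {"dx":0,"dy":0,"dz":-1,"spin":0},
  {"dx":0,"dy":0,"dz":-1,"spin":0},
  {"dx":0,"dy":0,"dz":-1,"spin":0},
  {"dx":0,"dy":0,"dz":-1,"spin":0},
  {"dx":0,"dy":0,"dz":-1,"spin":0},
  {"dx":0,"dy":0,"dz":-0.6,"spin":0},
  {"dx":0,"dy":0,"dz":0,"spin":0},
])

```text
time: 19.35
ee_pos: [0.4807, -0.2448, 0.4246]
eef_rot: [0.683, 0.731, 0.001, -0.004]
ft_force: [0.3, 0.0, 0.5]
width: 0.0152
grip_force: 0.0
```

```bash
python3 - <<'E'
from h import *
st();shot('scene')
b=np.load('cam_scene.npz')['img']
# where is hook+board now? predicted pixels
for X in([.48,-.2438,.175],[.48,-.2438,.175+.085],[.47,-.244,.085],[.47,-.244,.17]):
    p=proj('scene',X).round().astype(int);print(p,b[p[1]-3:p[1]+4,p[0]-3:p[0]+4].reshape(-1,3).mean(0).round())
a=cv2.imread('pics/scene1.png');p=proj('scene',[.47,-.244,.085]).round().astype(int);print('ref',a[p[1]-3:p[1]+4,p[0]-3:p[0]+4].reshape(-1,3).mean(0))
E
```

```text
t 19.35 p [ 0.4807 -0.2448  0.4246] tx [-0.068  0.998  0.006] ty [ 0.998  0.068 -0.004] j [-0.628  0.24   1.19   1.701 -0.231  1.362  0.67 ]
F [0.27 0.02 0.47] T [-0.105  0.03  -0.036] w 0.0152 g 0.0
[253 166] [46. 45. 42.]
[250 150] [33. 30. 28.]
[257 180] [47. 50. 50.]
[254 165] [44. 43. 40.]
ref [50.32653061 52.14285714 52.18367347]
```

```bash
cat >> h.py <<'E'
def board():
    a=cv2.imread('pics/scene1.png');shot('scene');b=np.load('cam_scene.npz')['img']
    T=a[178:198,246:268];R=b[135:220,215:300];m=cv2.matchTemplate(R,T,cv2.TM_CCOEFF_NORMED);_,v,_,l=cv2.minMaxLoc(m)
    x,y=l;q=lambda c:(c[0]-c[2])/(2*(c[0]+c[2]-2*c[1]) or 1)
    try: x+=q(m[l[1],l[0]-1:l[0]+2]);y+=q(m[l[1]-1:l[1]+2,l[0]])
    except Exception: pass
    print('board match',round(v,3),'shift px',np.round((x+215-246,y+135-178),2))
E
python3 - <<'E'
from h import *
st([.4790,-.2437,.332]);board()
a,b=proj('scene',[.47,-.244,.085]),proj('scene',[.47,-.244,.095]);print(b-a)
E
```

```text
t 19.4 p [ 0.4806 -0.2446  0.4238] tx [-0.068  0.998  0.007] ty [ 0.998  0.068 -0.005] j [-0.627  0.241  1.19   1.703 -0.231  1.362  0.67 ]
F [ 0.48 -0.32 -0.19] T [-0.096 -0.027 -0.056] w 0.0145 g 0.0
tool cm [ 0.04 -0.11  9.18]
board match 0.901 shift px [-0.11 -0.89]
[-0.3 -1.7]
```

Call:
move_arm([
  {"dx":0,"dy":0,"dz":0,"spin":0},
  {"dx":0,"dy":0,"dz":0,"spin":0},
  {"dx":0,"dy":0,"dz":0,"spin":0},
  {"dx":0.1,"dy":-0.17,"dz":0.5,"spin":0},
  {"dx":0,"dy":0,"dz":2,"spin":0},
  {"dx":0,"dy":0,"dz":2,"spin":0},
  {"dx":0,"dy":0,"dz":2,"spin":0},
  {"dx":0,"dy":0,"dz":2,"spin":0},
  {"dx":0,"dy":0,"dz":0.7,"spin":0},
  {"dx":0,"dy":0,"dz":0,"spin":0},
], claw=5.5)

```text
time: 20.45
ee_pos: [0.4776, -0.2425, 0.33]
eef_rot: [0.683, 0.731, -0.001, -0.006]
ft_force: [0.2, -0.3, 0.6]
width: 0.0549
grip_force: 0.0
```

```bash
python3 - <<'E'
from h import *
st([.4790,-.2437,.332]);board()
E
```

```text
t 20.45 p [ 0.4776 -0.2425  0.33  ] tx [-0.068  0.998  0.007] ty [ 0.998  0.068 -0.009] j [-0.549  0.339  1.119  1.833 -0.33   1.187  0.746]
F [ 0.2  -0.32  0.6 ] T [-0.08   0.032  0.045] w 0.0549 g 0.0
tool cm [-0.13  0.13 -0.2 ]
board match 0.824 shift px [-0.1   0.32]
```

Call:
move_arm([
  {"dx":-0.1,"dy":0.13,"dz":0,"spin":0},
  {"dx":0,"dy":0,"dz":0,"spin":0},
  {"dx":0,"dy":0,"dz":0,"spin":0},
  {"dx":0,"dy":0,"dz":0,"spin":0},
  {"dx":0,"dy":0,"dz":0,"spin":0},
  {"dx":0,"dy":0,"dz":0,"spin":0},
], claw=1.5, squeeze=60)

```text
time: 21.1
ee_pos: [0.4793, -0.2436, 0.3307]
eef_rot: [0.683, 0.731, -0.0, -0.005]
ft_force: [-0.7, 0.3, 0.3]
width: 0.0275
grip_force: 59.8
```

```bash
python3 - <<'E'
from h import *
st();board()
E
```

```text
t 21.1 p [ 0.4793 -0.2436  0.3307] tx [-0.068  0.998  0.007] ty [ 0.998  0.068 -0.007] j [-0.544  0.343  1.117  1.828 -0.334  1.189  0.749]
F [-0.71  0.28  0.3 ] T [-0.091  0.07  -0.   ] w 0.0275 g 59.8
board match 0.858 shift px [-0.04  0.02]
```

Call:
move_arm([
  {"dx":0,"dy":0,"dz":-0.3,"spin":0},
  {"dx":0,"dy":0,"dz":-0.3,"spin":0},
  {"dx":0,"dy":0,"dz":-0.3,"spin":0},
  {"dx":0,"dy":0,"dz":-0.3,"spin":0},
  {"dx":0,"dy":0,"dz":0,"spin":0},
])

```text
time: 21.65
ee_pos: [0.4795, -0.2437, 0.3432]
eef_rot: [0.683, 0.731, 0.0, -0.005]
ft_force: [-0.3, 0.0, -1.2]
width: 0.0272
grip_force: 59.8
```

```bash
python3 - <<'E'
from h import *
st();board()
E
```

```text
t 21.65 p [ 0.4795 -0.2437  0.3432] tx [-0.068  0.998  0.007] ty [ 0.998  0.068 -0.006] j [-0.557  0.328  1.129  1.813 -0.318  1.211  0.737]
F [-0.25  0.02 -1.22] T [-0.041  0.05  -0.009] w 0.0272 g 59.8
board match 0.791 shift px [-0.42 -1.74]
```

Call:
move_arm([
  {"dx":0,"dy":0,"dz":-0.3,"spin":0},
  {"dx":0,"dy":0,"dz":-0.3,"spin":0},
  {"dx":0,"dy":0,"dz":-0.3,"spin":0},
  {"dx":0,"dy":0,"dz":-0.3,"spin":0},
  {"dx":0,"dy":0,"dz":-0.3,"spin":0},
  {"dx":0,"dy":0,"dz":0,"spin":0},
])

```text
time: 22.3
ee_pos: [0.4794, -0.2428, 0.3535]
eef_rot: [0.682, 0.731, -0.002, -0.004]
ft_force: [21.8, -13.5, -59.4]
width: 0.0273
grip_force: 59.8
```

```bash
python3 - <<'E'
from h import *
st();board()
E
```

```text
t 22.3 p [ 0.4794 -0.2428  0.3535] tx [-0.068  0.998  0.004] ty [ 0.998  0.068 -0.008] j [-0.572  0.313  1.14   1.802 -0.3    1.229  0.723]
F [ 21.78 -13.54 -59.38] T [-3.160e+00 -4.915e+00 -4.000e-03] w 0.0273 g 59.8
board match 0.774 shift px [-0.97 -3.66]
```

Call:
move_arm([
  {"dx":0,"dy":0,"dz":0.3,"spin":0},
  {"dx":0,"dy":0,"dz":0,"spin":0},
])

```text
time: 22.55
ee_pos: [0.4793, -0.2433, 0.3532]
eef_rot: [0.683, 0.731, -0.001, -0.005]
ft_force: [6.8, -4.5, -24.3]
width: 0.0274
grip_force: 59.7
```

```bash
python3 - <<'E'
from h import *
st();board()
E
```

```text
t 22.55 p [ 0.4793 -0.2433  0.3532] tx [-0.068  0.998  0.007] ty [ 0.998  0.068 -0.008] j [-0.569  0.315  1.139  1.802 -0.304  1.231  0.726]
F [  6.82  -4.47 -24.33] T [-1.091 -1.565  0.002] w 0.0274 g 59.7
board match 0.783 shift px [-0.78 -3.8 ]
```

Call:
move_arm([
  {"dx":0,"dy":0,"dz":0.3,"spin":0},
  {"dx":0,"dy":0,"dz":0,"spin":0},
])

```text
time: 22.8
ee_pos: [0.4795, -0.2437, 0.3518]
eef_rot: [0.683, 0.731, -0.0, -0.005]
ft_force: [0.8, -0.1, -1.7]
width: 0.0274
grip_force: 59.6
```

```bash
python3 - <<'E'
from h import *
st();board()
a=cv2.imread('pics/scene1.png');b=np.load('cam_scene.npz')['img']
for im in (a,b):
  g=cv2.cvtColor(im,6)[145:205,235:285]
  for r_ in g[::1]: print(''.join(' .:-=+*#%@'[min(9,int(v)//20)] for v in r_))
  print('----')
E
```

```text
t 22.8 p [ 0.4795 -0.2437  0.3518] tx [-0.068  0.998  0.007] ty [ 0.998  0.068 -0.007] j [-0.566  0.317  1.137  1.803 -0.307  1.228  0.729]
F [ 0.76 -0.09 -1.71] T [-0.075  0.047 -0.015] w 0.0274 g 59.6
board match 0.768 shift px [-0.69 -3.28]
##############################################%%%%
##################################################
##################################################
##################################################
####**#####***#**#*******###**####################
###################********************###########
################################**#****#*******###
#############################################*####
##################################################
##################**####*#########################
####################*#***##*#*#########*####+++===
####################**###**############+++==:::...
#############**#**#***####***####*++==-:::........
#############***#***#*##*###**#+=-::.......  ..   
#############*#***#*##*#####***=...... .         .
#############*###*##*######*###+.          .:::--=
############*#**+++*++**#*###***:     ..
[... 4573 characters left out ...]
..................:-------======
---+#=-::=*+---.....................:--------=====
---+*=--=**=---....... .............:--------=====
---=+====++--::..:..................----==========
------==---:-:::...................:----==========
::---:---:-:-::.:.. ...............:---===========
..:::.::.:::::.....................:----==========
...................................:----==========
--:.:.....::.............:.:.......:----==========
-------:---::.:........:..:.::....:----===========
----------:::.................:...::--============
--------:::.....:.................:---============
--------:......:..................:---============
-------::....:::..................:---============
----
```

Call:
move_arm([
  {"dx":0,"dy":0,"dz":-0.1,"spin":0},
  {"dx":0,"dy":-0.2,"dz":0,"spin":0},
  {"dx":0,"dy":-0.2,"dz":0,"spin":0},
  {"dx":0,"dy":0,"dz":0,"spin":0},
])

```text
time: 23.25
ee_pos: [0.4751, -0.2442, 0.353]
eef_rot: [0.683, 0.731, 0.0, -0.005]
ft_force: [-0.0, -0.1, -0.8]
width: 0.0273
grip_force: 59.6
```

```bash
python3 - <<'E'
from h import *
st();board()
E
```

```text
t 23.25 p [ 0.4751 -0.2442  0.353 ] tx [-0.068  0.998  0.008] ty [ 0.998  0.068 -0.007] j [-0.576  0.304  1.146  1.811 -0.296  1.227  0.725]
F [-0.01 -0.11 -0.76] T [-0.102  0.065 -0.037] w 0.0273 g 59.6
board match 0.76 shift px [-0.71 -4.78]
```

Call:
move_arm([
  {"dx":0,"dy":0,"dz":-0.2,"spin":0},
  {"dx":0,"dy":0,"dz":-0.2,"spin":0},
  {"dx":0,"dy":0,"dz":0,"spin":0},
])

```text
time: 23.6
ee_pos: [0.4741, -0.2437, 0.355]
eef_rot: [0.683, 0.731, -0.001, -0.007]
ft_force: [-4.9, -1.5, -15.8]
width: 0.0269
grip_force: 59.6
```

```bash
python3 - <<'E'
from h import *
st();board()
E
```

```text
t 23.6 p [ 0.4741 -0.2437  0.355 ] tx [-0.067  0.998  0.009] ty [ 0.998  0.068 -0.012] j [-0.579  0.301  1.148  1.809 -0.291  1.235  0.721]
F [ -4.89  -1.52 -15.75] T [-0.197  1.241  0.021] w 0.0269 g 59.6
board match 0.752 shift px [-0.17 -5.23]
```

Call:
move_arm([
  {"dx":0,"dy":0,"dz":0.15,"spin":0},
  {"dx":0,"dy":-0.25,"dz":0,"spin":0},
  {"dx":0,"dy":-0.25,"dz":0,"spin":0},
  {"dx":0,"dy":0,"dz":0,"spin":0},
])

```text
time: 24.05
ee_pos: [0.4713, -0.2441, 0.3558]
eef_rot: [0.682, 0.731, 0.001, -0.004]
ft_force: [5.2, -2.1, -10.1]
width: 0.0275
grip_force: 59.6
```

```bash
python3 - <<'E'
from h import *
st();board()
E
```

```text
t 24.05 p [ 0.4713 -0.2441  0.3558] tx [-0.069  0.998  0.007] ty [ 0.998  0.069 -0.004] j [-0.59   0.287  1.156  1.817 -0.282  1.226  0.719]
F [  5.23  -2.09 -10.15] T [-0.311 -0.991  0.063] w 0.0275 g 59.6
board match 0.77 shift px [-0.63 -5.94]
```

Call:
move_arm([
  {"dx":0,"dy":0.2,"dz":0.15,"spin":0},
  {"dx":0,"dy":0.3,"dz":0.1,"spin":0},
  {"dx":0,"dy":0.3,"dz":0.1,"spin":0},
  {"dx":0,"dy":0.08,"dz":0,"spin":0},
  {"dx":0,"dy":0,"dz":0.4,"spin":0},
  {"dx":0,"dy":0,"dz":0.5,"spin":0},
  {"dx":0,"dy":0,"dz":0.5,"spin":0},
  {"dx":0,"dy":0,"dz":0.5,"spin":0},
  {"dx":0,"dy":0,"dz":0.15,"spin":0},
  {"dx":0,"dy":0,"dz":0,"spin":0},
])

```text
time: 25.1
ee_pos: [0.4791, -0.2436, 0.331]
eef_rot: [0.683, 0.731, -0.0, -0.005]
ft_force: [0.2, 0.2, -0.6]
width: 0.0274
grip_force: 59.6
```

```bash
python3 - <<'E'
from h import *
st();board()
E
```

```text
t 25.1 p [ 0.4791 -0.2436  0.331 ] tx [-0.068  0.998  0.007] ty [ 0.998  0.068 -0.007] j [-0.545  0.343  1.118  1.828 -0.334  1.189  0.748]
F [ 0.25  0.21 -0.65] T [-0.049  0.067  0.022] w 0.0274 g 59.6
board match 0.854 shift px [-0.09  0.02]
```

Call:
move_arm([
  {"dx":0,"dy":0,"dz":0,"spin":0},
  {"dx":0,"dy":0,"dz":0,"spin":0},
  {"dx":0,"dy":0,"dz":0,"spin":0},
  {"dx":0,"dy":0,"dz":-0.7,"spin":0},
  {"dx":0,"dy":0,"dz":-0.7,"spin":0},
  {"dx":0,"dy":0,"dz":0,"spin":0},
], claw=5)

```text
time: 25.75
ee_pos: [0.4795, -0.244, 0.3464]
eef_rot: [0.683, 0.731, 0.0, -0.004]
ft_force: [1.4, 0.1, 0.4]
width: 0.0497
grip_force: 0.0
```

Call:
move_arm([
  {"dx":0,"dy":0,"dz":0,"spin":0},
  {"dx":0,"dy":0,"dz":0,"spin":0},
  {"dx":0,"dy":0,"dz":0,"spin":0},
  {"dx":0,"dy":0,"dz":0,"spin":0},
  {"dx":0,"dy":0,"dz":0,"spin":0},
], claw=1.5, squeeze=60)

```text
time: 26.25
ee_pos: [0.4792, -0.2436, 0.3451]
eef_rot: [0.683, 0.731, -0.0, -0.005]
ft_force: [0.1, 0.7, -0.1]
width: 0.0278
grip_force: 59.7
```

```bash
python3 - <<'E'
from h import *
st();board()
E
```

```text
t 26.25 p [ 0.4792 -0.2436  0.3451] tx [-0.068  0.998  0.007] ty [ 0.998  0.068 -0.007] j [-0.56   0.325  1.132  1.812 -0.315  1.215  0.735]
F [ 0.1   0.67 -0.07] T [-0.096  0.104 -0.009] w 0.0278 g 59.7
board match 0.913 shift px [-0.09 -0.04]
```

Call:
move_arm([
  {"dx":0,"dy":0,"dz":-0.4,"spin":0},
  {"dx":0,"dy":0,"dz":-0.5,"spin":0},
  {"dx":0,"dy":0,"dz":-0.5,"spin":0},
  {"dx":0,"dy":0,"dz":-0.4,"spin":0},
  {"dx":0,"dy":0,"dz":-0.2,"spin":0},
  {"dx":0,"dy":0,"dz":0,"spin":0},
])

```text
time: 26.9
ee_pos: [0.4795, -0.2439, 0.3655]
eef_rot: [0.683, 0.731, 0.0, -0.005]
ft_force: [0.1, 0.7, -1.5]
width: 0.0275
grip_force: 59.7
```

```bash
python3 - <<'E'
from h import *
st();board()
E
```

```text
t 26.9 p [ 0.4795 -0.2439  0.3655] tx [-0.068  0.998  0.007] ty [ 0.998  0.068 -0.006] j [-0.581  0.3    1.15   1.786 -0.29   1.252  0.717]
F [ 0.09  0.71 -1.5 ] T [-0.118  0.024  0.019] w 0.0275 g 59.7
board match 0.805 shift px [-0.69 -3.4 ]
```

L = 20.4 mm, free. Draw to -x along the slope.

Call:
move_arm([
  {"dx":0,"dy":-0.25,"dz":0,"spin":0},
  {"dx":0,"dy":-0.25,"dz":0,"spin":0},
  {"dx":0,"dy":-0.2,"dz":-0.06,"spin":0},
  {"dx":0,"dy":0,"dz":0,"spin":0},
])

```text
time: 27.35
ee_pos: [0.4721, -0.2444, 0.3659]
eef_rot: [0.683, 0.731, 0.0, -0.005]
ft_force: [0.2, 0.7, -0.5]
width: 0.0276
grip_force: 59.7
```

```bash
python3 - <<'E'
from h import *
st();board()
E
```

```text
t 27.35 p [ 0.4721 -0.2444  0.3659] tx [-0.068  0.998  0.008] ty [ 0.998  0.068 -0.007] j [-0.597  0.279  1.163  1.802 -0.272  1.249  0.71 ]
F [ 0.24  0.75 -0.51] T [-0.067  0.097  0.03 ] w 0.0276 g 59.7
board match 0.811 shift px [-0.33 -5.01]
```

Call:
move_arm([
  {"dx":0,"dy":-0.2,"dz":-0.1,"spin":0},
  {"dx":0,"dy":-0.2,"dz":-0.1,"spin":0},
  {"dx":0,"dy":-0.2,"dz":-0.1,"spin":0},
  {"dx":0,"dy":0,"dz":0,"spin":0},
])

```text
time: 27.8
ee_pos: [0.4662, -0.2449, 0.3691]
eef_rot: [0.683, 0.731, 0.0, -0.005]
ft_force: [0.7, -0.1, -1.0]
width: 0.0276
grip_force: 59.7
```

```bash
python3 - <<'E'
from h import *
st();board()
E
```

```text
t 27.8 p [ 0.4662 -0.2449  0.3691] tx [-0.068  0.998  0.007] ty [ 0.998  0.068 -0.007] j [-0.614  0.257  1.176  1.81  -0.252  1.251  0.701]
F [ 0.71 -0.09 -1.02] T [-0.061 -0.01   0.006] w 0.0276 g 59.7
board match 0.798 shift px [-0.23 -6.95]
```

Call:
move_arm([
  {"dx":0,"dy":-0.5,"dz":0,"spin":0},
  {"dx":0,"dy":-1,"dz":0,"spin":0},
  {"dx":0,"dy":-1,"dz":-0.5,"spin":0},
  {"dx":0,"dy":0,"dz":-1.5,"spin":0},
  {"dx":0,"dy":0,"dz":-1.5,"spin":0},
  {"dx":0,"dy":0,"dz":-1.5,"spin":0},
  {"dx":0,"dy":0,"dz":-1,"spin":0.06},
  {"dx":0,"dy":0,"dz":0,"spin":0.06},
  {"dx":0,"dy":0,"dz":0,"spin":0.05},
  {"dx":0,"dy":0,"dz":0,"spin":0},
])

```text
time: 28.85
ee_pos: [0.4423, -0.2468, 0.43]
eef_rot: [0.742, 0.67, -0.0, -0.005]
ft_force: [0.7, -0.7, -1.2]
width: 0.0275
grip_force: 59.7
```

```bash
python3 - <<'E'
from h import *
st([.562,.034,.4351]);board()
E
```

```text
t 28.85 p [ 0.4423 -0.2468  0.43  ] tx [0.102 0.995 0.006] ty [ 0.995 -0.102 -0.007] j [-0.762  0.066  1.254  1.772 -0.067  1.358  0.404]
F [ 0.66 -0.7  -1.19] T [-0.076  0.036  0.044] w 0.0275 g 59.7
tool cm [29.16  9.04 -0.4 ]
board match 0.607 shift px [ -1.75 -25.08]
```

Call:
move_arm([
  {"dx":1.5,"dy":0.45,"dz":-0.1,"spin":0},
  {"dx":2.5,"dy":0.78,"dz":0,"spin":0},
  {"dx":2.5,"dy":0.78,"dz":0,"spin":0},
  {"dx":2.5,"dy":0.78,"dz":0,"spin":0},
  {"dx":2.5,"dy":0.78,"dz":0,"spin":0},
  {"dx":2.5,"dy":0.78,"dz":0,"spin":0},
  {"dx":2.5,"dy":0.78,"dz":0,"spin":0},
  {"dx":2.5,"dy":0.78,"dz":0,"spin":0},
  {"dx":2.5,"dy":0.78,"dz":0,"spin":0},
  {"dx":2.5,"dy":0.78,"dz":0,"spin":0},
  {"dx":2.5,"dy":0.78,"dz":0,"spin":0},
  {"dx":2.5,"dy":0.7,"dz":0,"spin":0},
])

```text
time: 30.1
ee_pos: [0.5614, 0.0346, 0.4314]
eef_rot: [0.741, 0.671, -0.0, -0.005]
ft_force: [-0.1, -0.0, -0.3]
width: 0.0271
grip_force: 59.3
```

```bash
python3 - <<'E'
from h import *
st([.562,.034,.4351]);shot('wrist');shot('top');rackshift()
for y in(.028,.088,.064,.1115):print(y,[proj('wrist',[.633+(y-.088)*.1,y,z]) for z in(.205,.211)])
print(proj('wrist',[.651,.256,.219]))
c=np.load('cam_wrist.npz');g=cv2.cvtColor(c['img'],6);
for v in (40,90,120,150,180): print(v,g[v,330:640:2])
E
```

```text
t 30.1 p [0.5614 0.0346 0.4314] tx [0.099 0.995 0.006] ty [ 0.995 -0.099 -0.007] j [-1.001  0.272  1.04   1.63  -0.245  1.383 -0.029]
F [-0.08 -0.04 -0.31] T [-0.05   0.015  0.018] w 0.0271 g 59.3
tool cm [-0.05  0.07 -0.37]
(300, 152, 352, 236) ((0.3880115775981423, -0.038755333774574297), 0.42976470758885515)
(240, 150, 352, 180) ((0.5126299132867089, -0.41606496300127027), 0.5788880809148153)
0.028 [array([409.7, 226.8]), array([412. , 229.8])]
0.088 [array([417.3, 144.9]), array([420.1, 145.8])]
0.064 [array([414.1, 179.2]), array([416.7, 181. ])]
0.1115 [array([420.7, 109. ]), array([423.7, 108.8])]
[ 462.2 -208.3]
40 [145 147 146 145 144 146 144 145 146 144 147 133 125 127 125 128 137 141
 143 142 143 143 141 140 140 142 141 139 141 140 143  86  93  90  90  90
 121 139 137 138 214 210 207 195  95 128 148 162 174 191 184 173 166 151
  89  89  89  91  89 134 183 187 186 185 183 182 183 187 192 192 193 195
 192 186 179 116 104  75  72  75  70  74  75  73 164 143  98  98  97  95
  96  97  98  96  93 106 106 104 103 103 101 101 105 110 201 210 211 211
 210 211 211 210 211 210 210 21
[... 1995 characters left out ...]
 192 192 192 191 191
 191 192 192 193 190 190 190 190 164 189 189]
180 [ 91  90  69  70  70  70  71  69  71  70  70  71  69  68  92  90  93  93
  94  91  91  93  92  90  92  92  93  92  92  92  89  91  93  91 143 149
 149 141  68  76  61  54  54  47  53  52  55  58  54  95  90 138 188 194
 189 194 186 189 190 183 193 188 184 190 183 190 195 197 194 193 194 194
 192 188 189 196 198 192 191 193 192 192 193 189 190 187 188 189 194 194
 192 192 192 193 193 194 191 187 191 181 179 187 192 186 180 182 181 181
 176 171 180 182 177 178 181 183 179 182 178 172 173 173 177 183 177 170
 179 180 180 179 185 189 191 186 195 195 194 193 192 190 189 190 190 189
 189 190 191 191 193 167 194 193 193 192 192]
```

```bash
python3 - <<'E'
from h import *
c=np.load('cam_wrist.npz');g=cv2.cvtColor(c['img'],6).astype(int)
L=[(v,g[v,int(round(416.8-(v-150)*.094))-2:int(round(416.8-(v-150)*.094))+3].mean().round()) for v in range(90,240)]
print([(v,int(x)) for v,x in L if x<115])
def rail(u,v):  # intersect ray with vertical plane of rail axis -> use z=.211 top
    return onz('wrist',u,v,.211)
E
```

```text
[(105, 76), (106, 47), (107, 50), (108, 49), (109, 91), (172, 112), (173, 99), (174, 100), (175, 98), (176, 68), (177, 17), (178, 16), (179, 16), (180, 51), (181, 102), (182, 101), (183, 99), (184, 99), (185, 99), (186, 98), (187, 99), (188, 99), (189, 98), (190, 99), (191, 99), (192, 99), (193, 100), (194, 99), (195, 99), (196, 99), (197, 100), (198, 99), (199, 99), (200, 99), (201, 99), (202, 99), (203, 100), (204, 100), (205, 100), (206, 101), (207, 99), (208, 98), (209, 99), (210, 100), (211, 101), (212, 98), (213, 99), (214, 100), (215, 99), (216, 99), (217, 100), (218, 98), (219, 99), (220, 98), (221, 99), (222, 99), (223, 99), (224, 99), (225, 99), (226, 99), (227, 99), (228, 99), (229, 98), (230, 98), (231, 98), (232, 99), (233, 98), (234, 100), (235, 99), (236, 98), (237, 99), (238, 99), (239, 99)]
```

Call:
move_arm([
  {"dx":0,"dy":0,"dz":1,"spin":0},
  {"dx":0,"dy":0,"dz":1.2,"spin":0},
  {"dx":0,"dy":0,"dz":0.8,"spin":0},
  {"dx":0.1,"dy":1,"dz":0,"spin":0},
  {"dx":0,"dy":1.4,"dz":0,"spin":0},
  {"dx":0,"dy":1.4,"dz":0,"spin":0},
  {"dx":0,"dy":0.8,"dz":0,"spin":0},
  {"dx":0,"dy":0.3,"dz":0,"spin":0},
  {"dx":0,"dy":0,"dz":0,"spin":0},
])

```text
time: 31.15
ee_pos: [0.6091, 0.0284, 0.4003]
eef_rot: [0.742, 0.67, -0.001, -0.005]
ft_force: [-0.2, -0.2, -1.8]
width: 0.0276
grip_force: 59.3
```

```bash
python3 - <<'E'
from h import *
st([.627,.029,.3991])
E
```

```text
t 31.15 p [0.6091 0.0284 0.4003] tx [0.102 0.995 0.006] ty [ 0.995 -0.102 -0.009] j [-0.855  0.432  0.983  1.548 -0.37   1.366  0.062]
F [-0.21 -0.19 -1.83] T [-0.091  0.07  -0.026] w 0.0276 g 59.3
tool cm [0.24 1.78 0.11]
```

Call:
move_arm([
  {"dx":0,"dy":0.3,"dz":0.1,"spin":0},
  {"dx":0,"dy":0.3,"dz":0.06,"spin":0},
  {"dx":0,"dy":0.18,"dz":0.03,"spin":0},
  {"dx":0,"dy":0,"dz":0,"spin":0},
])

```text
time: 31.55
ee_pos: [0.6169, 0.0279, 0.3993]
eef_rot: [0.742, 0.67, -0.0, -0.005]
ft_force: [-2.6, 0.4, 5.2]
width: 0.0278
grip_force: 59.3
```

```bash
python3 - <<'E'
from h import *
st([.627,.029,.3955])
E
```

```text
t 31.55 p [0.6169 0.0279 0.3993] tx [0.102 0.995 0.006] ty [ 0.995 -0.102 -0.008] j [-0.835  0.452  0.975  1.528 -0.384  1.371  0.071]
F [-2.55  0.35  5.15] T [-0.103  0.523 -0.027] w 0.0278 g 59.3
tool cm [0.21 1.   0.37]
```

Call:
move_arm([
  {"dx":0,"dy":0.15,"dz":0.08,"spin":0},
  {"dx":0,"dy":0.15,"dz":0.08,"spin":0},
  {"dx":0,"dy":0,"dz":0,"spin":0},
])

```text
time: 31.85
ee_pos: [0.62, 0.0275, 0.3982]
eef_rot: [0.742, 0.67, 0.0, -0.005]
ft_force: [-4.3, 1.0, 9.3]
width: 0.0273
grip_force: 59.7
```

```bash
python3 - <<'E'
from h import *
st([.627,.029,.3955])
E
```

```text
t 31.85 p [0.62   0.0275 0.3982] tx [0.102 0.995 0.007] ty [ 0.995 -0.102 -0.007] j [-0.827  0.46   0.971  1.521 -0.39   1.371  0.074]
F [-4.33  1.    9.29] T [-0.044  0.932 -0.371] w 0.0273 g 59.7
tool cm [0.22 0.68 0.27]
```

Call:
move_arm([
  {"dx":0,"dy":-0.1,"dz":-0.2,"spin":0},
  {"dx":0,"dy":0,"dz":-0.2,"spin":0},
  {"dx":0,"dy":0,"dz":0,"spin":0},
])

```text
time: 32.15
ee_pos: [0.6189, 0.0279, 0.4012]
eef_rot: [0.742, 0.67, -0.0, -0.005]
ft_force: [0.3, -0.1, -0.7]
width: 0.0279
grip_force: 59.3
```

```bash
python3 - <<'E'
from h import *
st([.627,.029,.3955])
E
```

```text
t 32.15 p [0.6189 0.0279 0.4012] tx [0.101 0.995 0.006] ty [ 0.995 -0.101 -0.008] j [-0.831  0.456  0.973  1.519 -0.386  1.377  0.072]
F [ 0.27 -0.07 -0.72] T [-0.054  0.163 -0.077] w 0.0279 g 59.3
tool cm [0.19 0.8  0.57]
```

Call:
move_arm([
  {"dx":0,"dy":0.15,"dz":0.05,"spin":0},
  {"dx":0,"dy":0.15,"dz":0.05,"spin":0},
  {"dx":0,"dy":0,"dz":0,"spin":0},
])

```text
time: 32.45
ee_pos: [0.6212, 0.0276, 0.3996]
eef_rot: [0.742, 0.67, -0.002, -0.007]
ft_force: [-10.1, 1.2, 4.9]
width: 0.028
grip_force: 59.6
```

```bash
python3 - <<'E'
from h import *
st([.627,.029,.3955])
E
```

```text
t 32.45 p [0.6212 0.0276 0.3996] tx [0.102 0.995 0.006] ty [ 0.995 -0.102 -0.012] j [-0.823  0.464  0.97   1.513 -0.392  1.381  0.075]
F [-10.07   1.18   4.95] T [ 0.207  2.433 -0.305] w 0.028 g 59.6
tool cm [0.19 0.57 0.4 ]
```

Call:
move_arm([
  {"dx":0,"dy":0.15,"dz":0.03,"spin":0},
  {"dx":0,"dy":0.15,"dz":0.03,"spin":0},
  {"dx":0,"dy":0,"dz":0,"spin":0},
])

```text
time: 32.75
ee_pos: [0.6238, 0.0272, 0.3994]
eef_rot: [0.742, 0.67, -0.002, -0.007]
ft_force: [-14.0, 2.2, 9.2]
width: 0.0277
grip_force: 59.8
```

```bash
python3 - <<'E'
from h import *
st([.627,.029,.3955])
E
```

```text
t 32.75 p [0.6238 0.0272 0.3994] tx [0.102 0.995 0.007] ty [ 0.995 -0.102 -0.014] j [-0.815  0.472  0.967  1.505 -0.397  1.384  0.078]
F [-14.01   2.23   9.25] T [ 0.293  3.636 -0.444] w 0.0277 g 59.8
tool cm [0.21 0.3  0.38]
```

```bash
cat >> h.py <<'E'
def rack2():
    a=cv2.imread('pics/scene1.png');shot('scene');b=np.load('cam_scene.npz')['img']
    for (x0,y0,x1,y1) in((380,225,412,275),(288,225,330,265),(340,255,400,275)):
        T=a[y0:y1,x0:x1];R=b[y0-8:y1+8,x0-8:x1+8];m=cv2.matchTemplate(R,T,cv2.TM_CCOEFF_NORMED);_,v,_,l=cv2.minMaxLoc(m)
        q=lambda c:(c[0]-c[2])/(2*(c[0]+c[2]-2*c[1]))
        print('rack px',round(v,3),np.round((l[0]-8+q(m[l[1],l[0]-1:l[0]+2]),l[1]-8+q(m[l[1]-1:l[1]+2,l[0]])),2))
E
python3 - <<'E'
from h import *
rack2();print(proj('scene',[.633,.1,.2])-proj('scene',[.623,.1,.2]))
b=np.load('cam_scene.npz')['img'];p=proj('scene',[.627,.03,.205]).astype(int);print(p)
g=cv2.cvtColor(b,6)[p[1]-30:p[1]+32,p[0]-28:p[0]+28]
for r_ in g: print(''.join(' .:-=+*#%@'[min(9,int(v)//22)] for v in r_))
E
```

```text
rack px 0.978 [-0.14  0.09]
rack px 0.868 [-0.28  0.24]
rack px 0.98 [-0.18  0.07]
[-0.4  2.8]
[328 209]
#*#####*##***####*-    . ..........         ..:---------
*############*####+.          .              .:---------
*###***######*#*##+.                      .  .:---------
########*#########+.                         .:---------
##################+.                         .----------
##################+.                       ..:----------
##################*-                         :----------
###################-                   .:.. .:----------
**#*##############*:                  ..:::.:-----------
######%%#**##*####+.   ....           ......:-----------
######%%%%%%##**#*-.    .::::...     :-.....:-----------
*##**#%%%%%%%%%%%*: .    .:::::..    :=..:::------------
****#%%%%%%%%%%##*.        ......   .-=..:--------------
****#%%%%%%%%%#---.  .::...         .:-..:--------------
****#%%%%%%%%%*.    .::-==-:. .     :=-.:---------------
####%%%%%%%%%#-.    .:..::::.     . :=:.:--------------:
####%%%%%%%%%#:  ..... .   .      . .:.::------:--------
####%%%%%%%%%*.  . .....  
[... 1838 characters left out ...]
::::...::.-=====
=+#@@@%%+==--==-==-=-:.::..:.::::..:::::::::.::.:.-=====
*+*@@%@%========-==-:.:..:::::.:....::.:.:::::.:::======
*==**#%#===========-:.:.:.::::::::.::::.:.:::....-======
+-==++*=--=========::::.:.::.:.::::..:....::::..-=======
--++++=-::----=====:::::::::..::::::.:::::.:::.:-=======
+%%%#+=:::::::---==:...:...:.:::.:::...:::.::.::-=======
%@@@%#=::::::::::--::.::::.:::.::.::.:::.:::..::========
#@@@@%+-::::::::::::.:::...:::...::.::::.:::.:.:========
+**#@#===-:::::::::::.:..:..::.::.::.::::::::.::===-====
===+*+--=====-:::::::..::..::.:.::.::::::::::::-=--=---=
++++=-::-------::::::.::::::::.:.::.:.::..::::-========-
%%#+=:::::::::-::::::..::::::::::::::..:.:::::-=========
```

Call:
move_arm([
  {"dx":0,"dy":0,"dz":-0.1,"spin":0},
  {"dx":0,"dy":0,"dz":0,"spin":0},
])

```text
time: 33.0
ee_pos: [0.6236, 0.0272, 0.3998]
eef_rot: [0.742, 0.67, -0.002, -0.007]
ft_force: [-13.1, 2.5, 3.7]
width: 0.0277
grip_force: 59.8
```

```bash
python3 - <<'E'
from h import *
st([.627,.029,.3955])
E
```

```text
t 33.0 p [0.6236 0.0272 0.3998] tx [0.102 0.995 0.007] ty [ 0.995 -0.102 -0.014] j [-0.815  0.471  0.967  1.505 -0.397  1.386  0.077]
F [-13.11   2.51   3.69] T [ 0.251  3.307 -0.447] w 0.0277 g 59.8
tool cm [0.21 0.32 0.42]
```

Call:
move_arm([
  {"dx":0,"dy":-0.3,"dz":0,"spin":0},
  {"dx":0,"dy":0,"dz":0.15,"spin":0},
  {"dx":0,"dy":0,"dz":0,"spin":0},
])

```text
time: 33.3
ee_pos: [0.6211, 0.0275, 0.399]
eef_rot: [0.742, 0.67, -0.001, -0.007]
ft_force: [-10.8, 1.2, 7.6]
width: 0.0277
grip_force: 59.6
```

```bash
python3 - <<'E'
from h import *
st([.627,.029,.3955])
E
```

```text
t 33.3 p [0.6211 0.0275 0.399 ] tx [0.102 0.995 0.007] ty [ 0.995 -0.102 -0.012] j [-0.823  0.464  0.97   1.515 -0.393  1.379  0.075]
F [-10.75   1.19   7.58] T [ 0.119  2.537 -0.306] w 0.0277 g 59.6
tool cm [0.2  0.57 0.35]
```

Call:
move_arm([
  {"dx":0,"dy":-0.2,"dz":-0.3,"spin":0},
  {"dx":0,"dy":0,"dz":0,"spin":0},
])

```text
time: 33.5
ee_pos: [0.6196, 0.0277, 0.4018]
eef_rot: [0.742, 0.67, -0.001, -0.005]
ft_force: [-3.5, 1.2, -1.4]
width: 0.0283
grip_force: 59.4
```

```bash
python3 - <<'E'
from h import *
st([.627,.029,.3955]);shot('wrist');rack2()
for y in(.05,.07,.088,.11,.13):print(y,proj('wrist',[.633+(y-.088)*.1,y,.205]),[proj('wrist',[.633+s+(y-.088)*.1,y-s*.1,.205])[0] for s in(-.006,.006)])
g=cv2.cvtColor(np.load('cam_wrist.npz')['img'],6)
for v in (20,50,80,110,140,170,200): print(v,g[v,296:392:2])
print(proj('wrist',[.6189,.0279,.225]))
E
```

```text
t 33.5 p [0.6196 0.0277 0.4018] tx [0.102 0.995 0.006] ty [ 0.995 -0.102 -0.009] j [-0.828  0.458  0.973  1.516 -0.388  1.38   0.072]
F [-3.54  1.23 -1.4 ] T [-0.013  1.02  -0.114] w 0.0283 g 59.4
tool cm [0.2  0.73 0.63]
rack px 0.987 [-0.06 -0.18]
rack px 0.89 [-0.08 -0.  ]
rack px 0.982 [ 0.18 -0.15]
0.05 [333.5 209. ] [np.float64(324.0), np.float64(343.1)]
0.07 [333.9 177.6] [np.float64(324.0), np.float64(343.8)]
0.088 [334.3 147.7] [np.float64(324.1), np.float64(344.5)]
0.11 [334.8 108.5] [np.float64(324.2), np.float64(345.3)]
0.13 [335.3  70.4] [np.float64(324.4), np.float64(346.2)]
20 [144 138 129 129 129 130 127 137 145 145 143 145 144 143 146 117 143 161
 168 180 189 187 175 168 157 137  99  95  93  93 144 143 141 196 214 209
 200 193 173  30  51  85  95  96  97  96  95  97]
50 [150 150 141 133 134 133 133 132 151 150 150 150 150 151 151 116 146 164
 175 163 195 188 176 166 155 128  92  95  92 151 147 147 143 215 213 211
 205 203  59  33  83  95  97  97  97  96  98  96]
80 [152 153 145 137 138 136 137 144 155 154 154 155 154 154 156 117 153 168
 175 191 200 185 173 166 148 1
[... 206 characters left out ...]
  95 136 152 152 148 217 213 207 200
 177  31  62  92  95  94  91  93  91  88  91  95]
140 [ 72  70  87  85  71  74  75  74  89  96  95  95  97  97  89 131 159 171
 181 197 178 182 171 157 129  95  94  93  95  93  92 149 151 155 128 129
  38  37  55  62  61  57  63  58  58  56  64  61]
170 [ 70  75  71  66  73  69  70  71  71  72  74  69  71  72  67  93 110 116
 121 128 131 125 121 113  87  73  71  71  73  71  99 127 127 130 129  81
  29  44  63  64  59  57  58  56  56  61  61  61]
200 [ 72  69  69  70  71  71  70  69  73  71  67  70  73  74  72  84  99 100
 101 103 101 101  96  91  73  73  68  69  74  68 124 125 126 130 108  24
  40  55  61  59  64  59  58  56  58  59  56 131]
[320.6 256.7]
```

Call:
move_arm([
  {"dx":0,"dy":-0.3,"dz":0,"spin":0},
  {"dx":0,"dy":0,"dz":0.2,"spin":0},
  {"dx":0,"dy":0,"dz":0.1,"spin":0},
  {"dx":0,"dy":0,"dz":0,"spin":0},
])

```text
time: 34.0
ee_pos: [0.6171, 0.0279, 0.3995]
eef_rot: [0.742, 0.67, -0.0, -0.005]
ft_force: [0.1, -0.6, 3.4]
width: 0.0278
grip_force: 59.4
```

```bash
python3 - <<'E'
from h import *
st([.627,.029,.3990])
E
```

```text
t 34.0 p [0.6171 0.0279 0.3995] tx [0.102 0.995 0.006] ty [ 0.995 -0.102 -0.007] j [-0.835  0.452  0.975  1.528 -0.384  1.37   0.071]
F [ 0.06 -0.62  3.37] T [-0.118  0.054  0.002] w 0.0278 g 59.4
tool cm [0.21 0.97 0.04]
```

Call:
move_arm([
  {"dx":0,"dy":0.15,"dz":0,"spin":0},
  {"dx":0,"dy":0.15,"dz":0.03,"spin":0},
  {"dx":0,"dy":0,"dz":0,"spin":0},
])

```text
time: 34.3
ee_pos: [0.62, 0.0276, 0.3989]
eef_rot: [0.742, 0.67, -0.0, -0.005]
ft_force: [-3.7, 0.3, 5.5]
width: 0.0278
grip_force: 59.6
```

```bash
python3 - <<'E'
from h import *
st([.627,.029,.3990])
E
```

```text
t 34.3 p [0.62   0.0276 0.3989] tx [0.102 0.995 0.006] ty [ 0.995 -0.102 -0.008] j [-0.827  0.46   0.971  1.519 -0.39   1.374  0.074]
F [-3.72  0.33  5.51] T [ 0.037  0.922 -0.289] w 0.0278 g 59.6
tool cm [ 0.21  0.69 -0.01]
```

Call:
move_arm([
  {"dx":0,"dy":0.1,"dz":0.05,"spin":0},
  {"dx":0,"dy":0.1,"dz":0.06,"spin":0},
  {"dx":0,"dy":0,"dz":0,"spin":0},
])

```text
time: 34.6
ee_pos: [0.6214, 0.0275, 0.3982]
eef_rot: [0.742, 0.67, -0.001, -0.006]
ft_force: [-11.1, 3.3, 14.3]
width: 0.0278
grip_force: 59.8
```

```bash
python3 - <<'E'
from h import *
st([.627,.029,.3990])
E
```

```text
t 34.6 p [0.6214 0.0275 0.3982] tx [0.102 0.995 0.007] ty [ 0.995 -0.102 -0.011] j [-0.822  0.465  0.969  1.515 -0.394  1.377  0.076]
F [-11.11   3.35  14.3 ] T [ 0.205  2.809 -0.51 ] w 0.0278 g 59.8
tool cm [ 0.21  0.54 -0.08]
```

Call:
move_arm([
  {"dx":0,"dy":-0.1,"dz":-0.25,"spin":0},
  {"dx":0,"dy":-0.3,"dz":0,"spin":0},
  {"dx":0,"dy":-0.25,"dz":0,"spin":0},
  {"dx":0,"dy":0,"dz":0.15,"spin":0},
  {"dx":0,"dy":0,"dz":0,"spin":0},
])

```text
time: 35.1
ee_pos: [0.6153, 0.0282, 0.3988]
eef_rot: [0.742, 0.67, -0.0, -0.005]
ft_force: [-3.7, 0.0, 5.7]
width: 0.0276
grip_force: 59.4
```

Call:
move_arm([
  {"dx":0,"dy":0,"dz":0,"spin":0},
  {"dx":0,"dy":0,"dz":0.04,"spin":0},
  {"dx":0,"dy":0,"dz":0.04,"spin":0},
  {"dx":0,"dy":0,"dz":0,"spin":0},
], squeeze=7)

```text
time: 35.5
ee_pos: [0.6156, 0.0282, 0.3982]
eef_rot: [0.742, 0.67, -0.0, -0.005]
ft_force: [-1.2, 0.2, 6.0]
width: 0.0283
grip_force: 6.9
```

```bash
python3 - <<'E'
from h import *
st([.627,.029,.3990])
# board lower-edge slope in scene: bright/dark print. compare to predicted corners
b=np.load('cam_scene.npz');shot('scene')
for z in(.087,.18):print([proj('scene',[.617+s*.1,.028+s,z]) for s in(-.035,.035)])
im=np.load('cam_scene.npz')['img'];g=cv2.cvtColor(im,6)
p=proj('scene',[.617,.028,.135]).astype(int);print(p)
q=g[p[1]-24:p[1]+26,p[0]-24:p[0]+24];q=cv2.equalizeHist(np.ascontiguousarray(q))
for r_ in q: print(''.join(' .:-=+*#%@'[int(v)*10//256] for v in r_))
E
```

```text
t 35.5 p [0.6156 0.0282 0.3982] tx [0.102 0.995 0.006] ty [ 0.995 -0.102 -0.007] j [-0.839  0.449  0.975  1.534 -0.383  1.367  0.07 ]
F [-1.2   0.18  5.98] T [ 0.054  0.129 -0.042] w 0.0283 g 6.9
tool cm [ 0.19  1.13 -0.09]
[array([317.8, 224.3]), array([338.8, 229.1])]
[array([317.6, 208.8]), array([339.7, 213.8])]
[328 218]
@@@@@@@@@@#.....:.. .       .....-.:-*********+*
@@@@@@@@@@+ ....... ... . . ...  ....+**++******
@@@@@@@@@@= .  ..... . . . . ..... ..+****++***+
@@@@@@@@@#..  . .. . .... .   .  .  .+%#%#******
@@@@@@@@@#.  ..  . ...  . .. ..  .. .+%%%%%#*%%#
@@@@@@@@@@=:.  . .. ..... ....  ... :*%##%#%#%%%
@@@@@@@@@+:  .    . ..   ....   :.  :*####%%#%%#
@@@@@@@+:.:..  . ....   . ...    ...=#%####%%###
@@@@@@%. .:.. .....  ... . . .. .. .+###%######%
@@@@@@+:::::::... .... ..  ..:=++:.:*%##%%#####*
@@@@@%:.:::-:::::... .....  . -=+=:-#%%####%%##%
@@@@@*::+*-:::-.:-:......  . ..:::-=%%#%######%%
%@@@@+::=+:::::-::-::::. ...   ..::*#%#######%#%
%#**%-:::=::=-::-:::=:-::.:..:. :**#%*##%####%*#
**-.:.:====++-::::::=:::=:--:...:*%#%####*#%####
+:.    ....-==-::-=:..--:::=+:..=%###
[... 977 characters left out ...]
-:-==--::-:+#%
@@@@@%%%%%%%%%#*==::=-===-====:=-:=--=-::==--+%%
@@@@%%%%%%%%%%%%+=-:--=::==::-=:-:--==:==----*%%
@@@@**%%%%%%%%%*+-:-=-=-===---=-=-==:=====-=*%%%
@@@*++******%%%++:--:=-=-=:-=--------:--=+++*%@%
@@#++=++=+++*%*+--=:-==--:-==---::-==-=-===+#%%%
@@%#*++=++++++++=:==:-----=-:==-===:=--:=-:+#%#%
@@@%%#+++++++++++====:-==-:-----=:-=------=+%#*#
@@**%%%%%%%++++++==--++===--=------=:==+++*#####
@#++****%%%+++++=:---=+++++++=+------:=+++*%%%%%
@*+==+++***++++++=:==+++++++++++====:--+++*%%%%%
@%*+++++=++=+++=+==:===+++++++++=-:--++++*%%%%%%
@%%%%#++++++++--==--=-==-==+++++-:=-+++++*%%%%%%
%**%%%%%%%++++=-:-=-==---=-==-===---+++++*%%%%%%
@++***#%%%++++----=-=--:==-=:--:=-==++++*%%%%%%%
```

Call:
move_arm([
  {"dx":0,"dy":0.1,"dz":-0.12,"spin":0},
  {"dx":0,"dy":0.2,"dz":0,"spin":0},
  {"dx":0,"dy":0.2,"dz":0,"spin":0},
  {"dx":0,"dy":0,"dz":0,"spin":0},
], squeeze=8)

```text
time: 35.95
ee_pos: [0.6201, 0.028, 0.3987]
eef_rot: [0.742, 0.67, -0.001, -0.006]
ft_force: [-5.4, 2.4, 5.7]
width: 0.0287
grip_force: 8.3
```

```bash
python3 - <<'E'
from h import *
st([.627,.029,.3990])
E
```

```text
t 35.95 p [0.6201 0.028  0.3987] tx [0.102 0.995 0.007] ty [ 0.995 -0.102 -0.011] j [-0.826  0.462  0.971  1.518 -0.391  1.376  0.074]
F [-5.39  2.36  5.74] T [ 0.328  1.584 -0.232] w 0.0287 g 8.3
tool cm [ 0.17  0.67 -0.04]
```

Call:
move_arm([
  {"dx":0,"dy":0.15,"dz":0,"spin":0},
  {"dx":0,"dy":0.15,"dz":0.02,"spin":0},
  {"dx":0,"dy":0,"dz":0,"spin":0},
])

```text
time: 36.25
ee_pos: [0.6231, 0.028, 0.3982]
eef_rot: [0.742, 0.67, -0.001, -0.006]
ft_force: [-5.0, 3.4, 3.4]
width: 0.0294
grip_force: 8.4
```

```bash
python3 - <<'E'
from h import *
st([.627,.029,.3990])
E
```

```text
t 36.25 p [0.6231 0.028  0.3982] tx [0.101 0.995 0.007] ty [ 0.995 -0.101 -0.011] j [-0.819  0.469  0.967  1.51  -0.396  1.378  0.077]
F [-4.96  3.41  3.39] T [ 0.574  1.337 -0.25 ] w 0.0294 g 8.4
tool cm [ 0.14  0.38 -0.08]
```

Call:
move_arm([
  {"dx":0,"dy":0.15,"dz":0.02,"spin":0},
  {"dx":0,"dy":0.15,"dz":0.04,"spin":0},
  {"dx":0,"dy":0.1,"dz":0.06,"spin":0},
  {"dx":0,"dy":0,"dz":0,"spin":0},
])

```text
time: 36.65
ee_pos: [0.6269, 0.0275, 0.3965]
eef_rot: [0.742, 0.67, -0.001, -0.006]
ft_force: [-5.3, 1.8, -0.3]
width: 0.0306
grip_force: 8.5
```

```bash
python3 - <<'E'
from h import *
st([.627,.029,.3990]);rack2()
E
```

```text
t 36.65 p [0.6269 0.0275 0.3965] tx [0.102 0.995 0.006] ty [ 0.995 -0.101 -0.011] j [-0.809  0.48   0.963  1.501 -0.403  1.38   0.081]
F [-5.33  1.77 -0.31] T [ 0.407  1.237 -0.263] w 0.0306 g 8.5
tool cm [ 0.15 -0.01 -0.25]
rack px 0.985 [-0.07 -0.19]
rack px 0.888 [-0.09 -0.  ]
rack px 0.981 [ 0.17 -0.15]
```

Call:
move_arm([
  {"dx":0,"dy":0.05,"dz":0.15,"spin":0},
  {"dx":0,"dy":0,"dz":0.2,"spin":0},
  {"dx":0,"dy":0,"dz":0.2,"spin":0},
  {"dx":0,"dy":0,"dz":0,"spin":0},
])

```text
time: 37.1
ee_pos: [0.6277, 0.0268, 0.3914]
eef_rot: [0.742, 0.67, -0.001, -0.005]
ft_force: [-1.3, -0.9, -2.0]
width: 0.0303
grip_force: 7.8
```

```bash
python3 - <<'E'
from h import *
st([.627,.029,.3990])
E
```

```text
t 37.1 p [0.6277 0.0268 0.3914] tx [0.102 0.995 0.005] ty [ 0.995 -0.102 -0.009] j [-0.806  0.485  0.961  1.507 -0.406  1.368  0.084]
F [-1.29 -0.86 -1.97] T [-0.138  0.434 -0.011] w 0.0303 g 7.8
tool cm [ 0.22 -0.1  -0.75]
```

Call:
move_arm([
  {"dx":0,"dy":0,"dz":0.3,"spin":0},
  {"dx":0,"dy":0,"dz":0.3,"spin":0},
  {"dx":0,"dy":0,"dz":0.3,"spin":0},
  {"dx":0,"dy":0,"dz":0,"spin":0},
])

```text
time: 37.5
ee_pos: [0.6278, 0.027, 0.3827]
eef_rot: [0.742, 0.67, -0.001, -0.005]
ft_force: [0.5, 0.0, -0.8]
width: 0.0278
grip_force: 8.0
```

```bash
python3 - <<'E'
from h import *
st()
E
```

```text
t 37.5 p [0.6278 0.027  0.3827] tx [0.102 0.995 0.006] ty [ 0.995 -0.102 -0.008] j [-0.805  0.49   0.957  1.519 -0.411  1.352  0.088]
F [ 0.5   0.01 -0.78] T [-0.041 -0.013  0.052] w 0.0278 g 8.0
```

Call:
move_arm([
  {"dx":0,"dy":0,"dz":0.2,"spin":0},
  {"dx":0,"dy":0,"dz":0.15,"spin":0},
  {"dx":0,"dy":0,"dz":0,"spin":0},
])

```text
time: 37.8
ee_pos: [0.6278, 0.0269, 0.3801]
eef_rot: [0.742, 0.67, -0.0, -0.005]
ft_force: [-0.6, -0.6, 4.2]
width: 0.0277
grip_force: 8.0
```

```bash
python3 - <<'E'
from h import *
st()
E
```

```text
t 37.8 p [0.6278 0.0269 0.3801] tx [0.102 0.995 0.006] ty [ 0.995 -0.102 -0.007] j [-0.804  0.492  0.956  1.523 -0.413  1.346  0.089]
F [-0.65 -0.6   4.15] T [-0.039  0.289  0.006] w 0.0277 g 8.0
```

Call:
move_arm([
  {"dx":0,"dy":0,"dz":-0.05,"spin":0},
  {"dx":0,"dy":0,"dz":0,"spin":0},
  {"dx":0,"dy":0,"dz":0,"spin":0},
  {"dx":0,"dy":0,"dz":0,"spin":0},
  {"dx":0,"dy":0,"dz":0,"spin":0},
], claw=3.6)

```text
time: 38.3
ee_pos: [0.6276, 0.0271, 0.3799]
eef_rot: [0.742, 0.67, -0.001, -0.005]
ft_force: [-0.1, -0.3, -0.5]
width: 0.0358
grip_force: 0.0
```

Call:
move_arm([
  {"dx":0,"dy":0,"dz":0,"spin":0},
  {"dx":0,"dy":0,"dz":0,"spin":0},
  {"dx":0,"dy":0,"dz":0,"spin":0},
  {"dx":0,"dy":0,"dz":0,"spin":0},
], claw=2, squeeze=5)

```text
time: 38.7
ee_pos: [0.6276, 0.027, 0.3799]
eef_rot: [0.742, 0.67, -0.001, -0.005]
ft_force: [0.0, -0.1, -1.6]
width: 0.0285
grip_force: 4.9
```

Call:
move_arm([
  {"dx":0.3,"dy":0,"dz":0,"spin":0},
  {"dx":0.5,"dy":0,"dz":0,"spin":0},
  {"dx":0.6,"dy":0,"dz":0,"spin":0},
  {"dx":0.6,"dy":0,"dz":0,"spin":0},
  {"dx":0.6,"dy":0,"dz":0,"spin":0},
  {"dx":0,"dy":0,"dz":0,"spin":0},
])

```text
time: 39.3
ee_pos: [0.6304, 0.0544, 0.38]
eef_rot: [0.742, 0.671, -0.0, -0.005]
ft_force: [-0.6, 0.2, -1.0]
width: 0.0282
grip_force: 4.9
```

```bash
python3 - <<'E'
from h import *
st([.633,.0875,.3801]);rack2()
E
```

```text
t 39.3 p [0.6304 0.0544 0.38  ] tx [0.1   0.995 0.006] ty [ 0.995 -0.1   -0.008] j [-0.836  0.501  0.948  1.51  -0.418  1.351  0.049]
F [-0.63  0.18 -0.97] T [-0.118  0.021  0.017] w 0.0282 g 4.9
tool cm [ 3.32 -0.08  0.01]
rack px 0.983 [-0.06 -0.22]
rack px 0.944 [-0.14  0.01]
rack px 0.942 [ 0.25 -0.22]
```

Call:
move_arm([
  {"dx":0.4,"dy":0,"dz":-0.02,"spin":0},
  {"dx":0.6,"dy":0,"dz":0,"spin":0},
  {"dx":0.6,"dy":0,"dz":0,"spin":0},
  {"dx":0.6,"dy":0,"dz":0,"spin":0},
  {"dx":0.6,"dy":0,"dz":0,"spin":0},
  {"dx":0.5,"dy":0,"dz":0,"spin":0},
  {"dx":0,"dy":0,"dz":0,"spin":0},
])

```text
time: 40.05
ee_pos: [0.6337, 0.0869, 0.3804]
eef_rot: [0.742, 0.671, -0.0, -0.005]
ft_force: [0.3, 0.4, -0.9]
width: 0.0283
grip_force: 4.9
```

```bash
python3 - <<'E'
from h import *
st([.633,.0875,.3801]);shot('wrist')
g=cv2.cvtColor(np.load('cam_wrist.npz')['img'],6)
for y in(.1115,.1130,.0875):print(y,proj('wrist',[.633+(y-.088)*.1,y,.211]),proj('wrist',[.633+(y-.088)*.1,y,.205]))
u=int(proj('wrist',[.635,.111,.211])[0]);print(u,[(v,int(g[v,u-3:u+4].mean())) for v in range(150,275)])
E
```

```text
t 40.05 p [0.6337 0.0869 0.3804] tx [0.1   0.995 0.006] ty [ 0.995 -0.1   -0.008] j [-0.87   0.516  0.939  1.489 -0.427  1.358  0.   ]
F [ 0.3   0.37 -0.86] T [-0.094  0.025  0.011] w 0.0283 g 4.9
tool cm [ 0.06 -0.08  0.03]
0.1115 [320.2 221.8] [320.3 218.1]
0.113 [320.2 219.1] [320.3 215.5]
0.0875 [320.2 262.1] [320.2 257.2]
319 [(150, 184), (151, 186), (152, 185), (153, 186), (154, 186), (155, 185), (156, 186), (157, 186), (158, 184), (159, 169), (160, 167), (161, 157), (162, 165), (163, 164), (164, 160), (165, 162), (166, 166), (167, 160), (168, 168), (169, 167), (170, 102), (171, 100), (172, 101), (173, 101), (174, 101), (175, 102), (176, 102), (177, 100), (178, 101), (179, 101), (180, 98), (181, 98), (182, 99), (183, 99), (184, 99), (185, 98), (186, 99), (187, 98), (188, 99), (189, 98), (190, 99), (191, 99), (192, 99), (193, 100), (194, 109), (195, 108), (196, 103), (197, 98), (198, 98), (199, 99), (200, 98), (201, 98), (202, 99), (203, 100), (204, 98), (205, 98), (206, 100), (207, 98), (208, 99), (209, 99), (210, 98), (211, 98), (212, 98), (213, 98), (214, 99), (215, 101), (216, 94), (217, 39), (218, 15), (219, 18), (220, 17), (221, 18), (222, 57), (223, 103), (224, 99), (225, 99), (226, 99), (227, 98), (228, 98), (229, 98), (230, 98), (231, 99), (232, 99), (233, 98), (234, 99), (235, 98), (236, 98), (237, 99), (238, 97), (239, 99), (240, 99), (241, 98), (242, 99), (243, 99), (244, 98), (245, 100), (246, 98), (247, 98), (248, 98), (249, 98), (250, 99), (251, 98), (252, 99), (253, 98), (254, 99), (255, 98), (256, 98), (257, 98), (258, 99), (259, 99), (260, 98), (261, 88), (262, 51), (263, 54), (264, 55), (265, 55), (266, 55), (267, 57), (268, 61), (269, 68), (270, 67), (271, 68), (272, 68), (273, 64), (274, 37)]
```

Call:
move_arm([
  {"dx":0.4,"dy":0,"dz":0,"spin":0},
  {"dx":0.5,"dy":0,"dz":0,"spin":0},
  {"dx":0.5,"dy":0,"dz":0,"spin":0},
  {"dx":0,"dy":0,"dz":0,"spin":0},
])

```text
time: 40.5
ee_pos: [0.6352, 0.1008, 0.3805]
eef_rot: [0.742, 0.671, -0.0, -0.005]
ft_force: [-0.4, -0.1, -1.5]
width: 0.0285
grip_force: 4.9
```

```bash
cat > chk.py <<'E'
from h import *
st();shot('wrist');g=cv2.cvtColor(np.load('cam_wrist.npz')['img'],6)
L=[(v,int(g[v,316:323].mean())) for v in range(205,300)];print([x for x in L if x[1]<85])
rv=[v for v,x in L if x<50 and v<250];r0=np.mean(rv)
a=onz('wrist',319,r0,.211)
for e in(255,258,261,264): print(e,np.linalg.norm(a-onz('wrist',319,e,.211)))
E
python3 chk.py
```

```text
t 40.5 p [0.6352 0.1008 0.3805] tx [0.1   0.995 0.006] ty [ 0.995 -0.1   -0.008] j [-0.883  0.523  0.934  1.479 -0.431  1.361 -0.02 ]
F [-0.38 -0.14 -1.55] T [-0.133  0.08  -0.041] w 0.0285 g 4.9
[(241, 35), (242, 16), (243, 16), (244, 17), (245, 27), (246, 68), (262, 52), (263, 53), (264, 55), (265, 55), (266, 55), (267, 57), (268, 62), (269, 67), (270, 68), (271, 68), (272, 68), (273, 63), (274, 37), (275, 41), (276, 46), (277, 46), (278, 49), (279, 50), (280, 50), (281, 52), (282, 53), (283, 53), (284, 54), (285, 54), (286, 55), (287, 56), (288, 57), (289, 55), (290, 56), (291, 57), (292, 55), (293, 56), (294, 55), (295, 55), (296, 54), (297, 54), (298, 52), (299, 51)]
255 0.007343704787094865
258 0.009144397191723464
261 0.011054863183232974
264 0.012965338406690346
```

Call:
move_arm([
  {"dx":0,"dy":0,"dz":0,"spin":0},
  {"dx":0,"dy":0,"dz":0,"spin":0},
  {"dx":0,"dy":0,"dz":0,"spin":0},
  {"dx":0,"dy":0,"dz":0,"spin":0},
  {"dx":0,"dy":0,"dz":-0.5,"spin":0},
  {"dx":0,"dy":0,"dz":-1.5,"spin":0},
  {"dx":0,"dy":0,"dz":-2.5,"spin":0},
  {"dx":0,"dy":0,"dz":-3,"spin":0},
  {"dx":0,"dy":0,"dz":-3,"spin":0},
  {"dx":0,"dy":0,"dz":0,"spin":0},
], claw=5.5)

```text
time: 41.55
ee_pos: [0.6362, 0.098, 0.4912]
eef_rot: [0.742, 0.67, 0.002, -0.003]
ft_force: [1.1, -0.6, 0.4]
width: 0.0551
grip_force: 0.0
```

```bash
python3 - <<'E'
from h import *
st();shot('wrist');rack2();g=cv2.cvtColor(np.load('cam_wrist.npz')['img'],6)
u=int(round(proj('wrist',[.633,.0895,.211])[0]));print(u,proj('wrist',[.633,.0895,.211]),proj('wrist',[.6354,.1128,.211]),proj('wrist',[.6307,.066,.211]))
print([(v,int(g[v,u-2:u+3].mean())) for v in range(190,275)])
E
```

```text
t 41.55 p [0.6362 0.098  0.4912] tx [0.102 0.995 0.008] ty [ 0.995 -0.102 -0.002] j [-0.873  0.473  0.972  1.303 -0.394  1.561 -0.054]
F [ 1.08 -0.58  0.35] T [-0.089  0.049  0.049] w 0.0551 g 0.0
rack px 0.984 [-0.06 -0.22]
rack px 0.993 [-0.08  0.01]
rack px 0.897 [ 0.18 -0.27]
317 [317.1 214.9] [317.1 190.5] [317.3 238.3]
[(190, 19), (191, 21), (192, 67), (193, 118), (194, 113), (195, 113), (196, 112), (197, 112), (198, 106), (199, 108), (200, 103), (201, 83), (202, 49), (203, 60), (204, 70), (205, 72), (206, 77), (207, 78), (208, 74), (209, 74), (210, 74), (211, 76), (212, 81), (213, 81), (214, 81), (215, 82), (216, 86), (217, 86), (218, 86), (219, 83), (220, 69), (221, 69), (222, 68), (223, 68), (224, 68), (225, 67), (226, 67), (227, 68), (228, 66), (229, 70), (230, 92), (231, 104), (232, 119), (233, 121), (234, 121), (235, 123), (236, 116), (237, 37), (238, 15), (239, 46), (240, 101), (241, 123), (242, 118), (243, 122), (244, 120), (245, 120), (246, 119), (247, 120), (248, 135), (249, 169), (250, 178), (251, 178), (252, 178), (253, 177), (254, 177), (255, 175), (256, 168), (257, 169), (258, 170), (259, 174), (260, 177), (261, 178), (262, 177), (263, 176), (264, 177), (265, 177), (266, 176), (267, 176), (268, 176), (269, 176), (270, 176), (271, 176), (272, 180), (273, 172), (274, 27)]
```

Call:
move_arm([
  {"dx":0,"dy":0,"dz":0,"spin":0},
  {"dx":0,"dy":0,"dz":0,"spin":0},
  {"dx":0,"dy":0,"dz":0,"spin":0},
  {"dx":0,"dy":0,"dz":0,"spin":0},
  {"dx":0,"dy":0,"dz":0,"spin":0},
  {"dx":0,"dy":0,"dz":0,"spin":0},
  {"dx":0,"dy":0,"dz":0,"spin":0},
  {"dx":0,"dy":0,"dz":0,"spin":0},
  {"dx":0,"dy":0,"dz":0,"spin":0},
  {"dx":0,"dy":0,"dz":0,"spin":0},
])

```text
time: 42.65
ee_pos: [0.6359, 0.0989, 0.4857]
eef_rot: [0.742, 0.67, -0.0, -0.005]
ft_force: [0.3, 0.1, 0.2]
width: 0.055
grip_force: 0.0
```

```bash
python3 -c "
from h import *
print(job.close_job())"
```

```text
the job is handed in; nothing more can be done
None
```

I handed the job in at about 42.7 s, but the hand-in returned no verdict. The last wrist image shows the large carrier's hook within about 2 mm of midway between the rings. I turned the knob 5.18 rad to about 6.1 by its white line. That all four feet bear weight is inferred from that angle and not measured directly. The rack shifted less than 1 mm, and the gripper was open and clear above the rail.

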